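# Pack the vaporiser's bay and close the keeper

## Task

The vaporiser (white module with amber sight glasses) must not be able to slide in its bay: from the sloping rest choose the two packers that together fill the gap in front of it snugly, and stand both upright side by side in that gap, fully down, without forcing them. Then swing the keeper bar over that gap as far as it goes and let go. Leave the other two packers on the rest and everything else on the table where it is.

Things in the scene. Friction and masses are not known exactly. Their poses are not given: they have to be found in the camera images.
- packer_yellow: yellow plastic packer, 14 mm thick (x), plate 70 mm wide (y), 62 high (z), foot tapered 3.5 mm a side over its last 12 mm; above it a grip tab 36 wide (y), 12 thick, centred, from 62 to 100 mm up. Origin: middle of the back face's lower edge (before the taper); plate fills x 0 to 14, tab centre x = 7. Starts leaning on the rest 36 degrees off vertical, top towards the robot, back face on the rest. About 146 g.
- packer_blue: blue plastic packer, 18 mm thick (x), plate 70 mm wide (y), 62 high (z), foot tapered 3.5 mm a side over its last 12 mm; above it a grip tab 36 wide (y), 12 thick, centred, from 62 to 100 mm up. Origin: middle of the back face's lower edge (before the taper); plate fills x 0 to 18, tab centre x = 9. Starts leaning on the rest 36 degrees off vertical, top towards the robot, back face on the rest. About 162 g.
- packer_green: green plastic packer, 24 mm thick (x), plate 70 mm wide (y), 62 high (z), foot tapered 3.5 mm a side over its last 12 mm; above it a grip tab 36 wide (y), 12 thick, centred, from 62 to 100 mm up. Origin: middle of the back face's lower edge (before the taper); plate fills x 0 to 24, tab centre x = 12. Starts leaning on the rest 36 degrees off vertical, top towards the robot, back face on the rest. About 186 g.
- packer_red: red plastic packer, 32 mm thick (x), plate 70 mm wide (y), 62 high (z), foot tapered 3.5 mm a side over its last 12 mm; above it a grip tab 36 wide (y), 12 thick, centred, from 62 to 100 mm up. Origin: middle of the back face's lower edge (before the taper); plate fills x 0 to 32, tab centre x = 16. Starts leaning on the rest 36 degrees off vertical, top towards the robot, back face on the rest. About 218 g.
- rest: white sloping rest, 310 mm wide (its y), fixed, that carries the four packers side by side, centres 76 mm apart, in any order. Origin: underside centre; the corner line in which the packers' lower back edges lie is 22 mm above the origin, along y. Its back board supports the lowest 55 mm of each plate.
- dock: aluminium plate 300 x 290 x 10 mm, fixed; z up, x away from the robot (and yaw). Origin: underside, below the keeper pivot. Bays at y +85 mm (left) and -85 (right). In each a steel cheek (84 wide, 50 high) on the robot's side faces a module's foot (flat front at x = +22 mm, 50 high): the gap, left 44 mm, right 48 mm along x. The fitting pair leaves 2 mm of play. Side guides 16 high, 84 apart in y.
- gap_left (a point): middle of the floor of the left bay's gap (44 mm along x, so walls at x = -22 and +22 mm from here), axes as the dock's; 10 mm above the table.
- gap_right (a point): middle of the floor of the right bay's gap (48 mm along x, walls at x = -24 and +24 mm from here), axes as the dock's; 10 mm above the table.
- vaporiser: the anaesthetic vaporiser: white box module with amber sight glasses and a round grey dial on top, 180 x 130 x 135 mm plus dial to 157 mm, standing in the left or the right bay. Origin: middle of the lower front edge of its foot (the face at the gap). The foot is 50 mm high; the tall part begins 60 mm behind its front face. Treat as immovable.
- regulator: grey module, 180 x 130 x 100 mm plus a white dial and a brass stub to 130 mm, bolted down in the other bay; its gap stays empty. Origin: middle of the lower front edge of its foot.
- keeper (a joint): grey keeper bar swinging level about a post between the bays, black knob near its end. 0: points along dock -x (to the robot); +1.57: stop, over the left gap (dock +y); -1.57: stop, over the right gap. Stays where left; 1 to 2 N at the knob moves it. Bar 26 mm wide, reaching 138 mm, 116 to 124 mm above the table, 6 mm over the tabs of seated packers.
- keeper_knob (a point): centre of the top of the keeper's knob: an upright cylinder 22 mm in diameter, 46 mm tall above the bar (124 to 170 mm above the table), 125 mm from the pivot axis.
- keeper_hinge (a point): the keeper's vertical pivot axis, at the bar's underside.
- vial: glass vial, 36 mm diameter, 65 mm tall. Origin: underside centre. Bystander.
- drops: green bottle, 52 mm diameter, 130 mm tall. Origin: underside centre. Bystander.
- bowl: steel bowl, 110 mm diameter, 45 mm tall. Origin: underside centre. Bystander.
- tape: white tape roll lying flat, 84 mm outside diameter, 25 mm tall. Origin: underside centre. Bystander.
- scope_handle: dark cylindrical instrument handle lying down, 125 mm long, 33 mm diameter. Origin: underside centre. Bystander.
Mind the look-alikes: they are no part of the job. Several things have the shape of the packer_blue; the one meant has the colours described above.

How it is judged:
By the outcome, as a careful person would: the job done as asked, in the order asked, and still so for the second after the job is handed in, with the robot touching nothing.
It also fails if it takes over 72 s, if anything falls off the work surface, if the arm or the gripper's body presses on something with over 40 N, if the wrist force passes 120 N, or if a joint passes its speed limit or range.

## Robot

A 6-joint arm with a two-finger parallel gripper is mounted at the origin on the work surface. World frame = base frame: x ahead of the robot, y to its left, z up, the work surface at z = 0. Lengths are in m, angles in rad, forces in N, time in s.
With the tool pointing down it reaches from about 0.25 to 0.725 m from the base axis. Payload 4 kg.
Tool frame: the origin (TCP) lies midway between the tips of the shut fingers; the grasp point (between the pads) lies bot.pinch_z behind it (bot.pinch_z is the distance from the TCP to the grasp point, in m); z points along the fingers, y is the direction in which the jaws open and shut (so a half turn about z gives the same grasp; the last joint's range is limited). The gripper opens to 85 mm and grips with 20 to 120 N. Pads are 22 mm wide; open, the fingers measure 114 mm over their backs; the gripper's body (76 mm by 85 mm) begins 54 mm behind the grasp point. The pads swing forward as they close: fully open they stand 13 mm farther back than shut.
Start: joints at [1.143, 0.241, 0.005, 1.335, 0, 1.571], TCP at [0.207, 0.455, 0.231] pointing down, gripper open.
Joint ranges: [-2.72, 2.72], [-1.05, 1.87], [-1.09, 1.28], [-1.99, 2.15], [-1.42, 1.44], [-3.14, 3.14]. Speed limits (rad/s): [2.79, 2.79, 3.14, 3.14, 3.14, 3.14].

## Interface

Orientations are given as a unit quaternion [x, y, z, w].
In Python, from workcell import bot gives the robot as it stands. The module is installed in compiled form; this text tells all that it offers.
- The arm moves only by the tool move_arm, never from a script. Its argument "series" is a list that holds one entry, the list of rows, each a list of 7 numbers: the shift along the world's x, y, z in cm, then the turn, a rotation vector about the world's x, y, z in degrees, then the opening, from 0 (shut) to 1 (fully open). A call has exactly 5 rows; each row shifts and turns the pose as measured when the row begins; what a row does not reach is not made up. A row lasts 1/10 s, in which the tool goes at most 50 mm and 8.59 degrees, less where a joint would pass 70% of its speed; a pose out of reach is approached as far as the arm can. A call with a gripper value outside its range is refused whole. The fingers move at their own pace and stop on an object; the grip force is fixed at half the most. Time passes only in rows, so rows that do not move let the fingers close, or fill a call up. It gives the time, the measured TCP pose, the force and the opening at its end, in the units of the state.
- bot.get_obs(): the state, without advancing time (a new reading comes with each control period).
- bot.camera(name): name is "scene" or "top"; returns (picture, depth): 480x640x3 uint8, red, green, blue; 480x640 float32, m along the optical axis (not along the pixel's ray), 0 where there is no reading.
- bot.camera_info(name): a dict with "vfov" (degrees; the focal length in pixels is half the picture's height over the tangent of half this angle, whatever the lens; pixels are square), "cx", "cy" (the principal point, pixels), "cam_to_world" (4x4, takes a point from camera to world coordinates). Camera axes: x right, y down, z forward; pixel columns grow to the right and rows downward; lengths in m; the calibration is good to about 2 mm. A picture is of the moment at which its call begins. camera_info takes no time and is no camera call.
- bot.job_done(): hands the job in, once; it reports no verdict.
Trained networks look in the newest picture that a camera, given by its name, has taken for a name from the list of things; names that differ only in an ending like _2 or _b are one class to them, and where a whole thing is asked for, a point or a joint stands for the part that bears it (a point fixed in the world has none). Each returns a list of dicts, best first, with "confidence" (0 to 1); they miss things now and then, are a little off and sometimes report something else, mostly with a low value. They report only what shows in the picture. A call takes as long as a camera call. They do not tell look-alikes from the thing itself.
- bot.find_in(camera, target): "at" ([x, y, z] in m, in world coordinates, good to about 4 mm: the middle of the surface that is visible of it).
The state is a dict: "clock": time; "joint_pos": joint angles; "joint_vel": joint speeds; "tau": joint torques, N m; "eef_pos": TCP position; "tool_rot": TCP orientation; "ft_force": force on the tool from outside, world axes, zero at the start; "ft_torque": the same for the moment, N m; "grip_width": finger opening in m.
Only numpy, scipy, OpenCV 4.12 (cv2) and the standard library are available. Lean on these libraries where they do the work, as an engineer would, in place of code of your own. Each camera call takes 0.05 s, during which the arm holds its last target.

## Working session

There is one attempt and no reset: what is moved stays moved. The work goes in short steps, Python scripts to look and compute and a tool call to move; the robot and the scene stay as the last step left them, time stands still between calls to the robot, and variables do not carry over. Pictures are saved under pics/ and viewed, and the job is handed in when it is done.

Besides the shell and the picture viewer there is one more tool, called as name([rows], argument=value, ...), one row to a line, values as JSON. move_arm: Moves the arm, as the interface text tells. Its arguments: {"type":"object","properties":{"series":{"type":"array","items":{"type":"array","items":{"type":"array","items":{"type":"number"}}}}},"required":["series"]}

```bash
mkdir -p pics; ls; cat > h.py <<'E'
import numpy as np,cv2
from workcell import bot
from scipy.spatial.transform import Rotation as R
def cloud(name,d):
    i=bot.camera_info(name);f=240/np.tan(np.radians(i['vfov'])/2)
    v,u=np.mgrid[0:480,0:640]
    p=np.stack([(u-i['cx'])/f*d,(v-i['cy'])/f*d,d,np.ones_like(d)],-1)@np.array(i['cam_to_world']).T
    return p[...,:3]
def proj(name,P):
    i=bot.camera_info(name);f=240/np.tan(np.radians(i['vfov'])/2)
    q=np.linalg.inv(np.array(i['cam_to_world']))@np.append(P,1)
    return q[0]/q[2]*f+i['cx'],q[1]/q[2]*f+i['cy']
def shot(name,tag):
    c,d=bot.camera(name);np.savez(f'{name}_{tag}.npz',c=c,d=d)
    cv2.imwrite(f'pics/{name}_{tag}.png',c[...,::-1]);return c,d,cloud(name,d)
def obs():
    o=bot.get_obs();r=R.from_quat(o['tool_rot']).as_matrix()
    print('t',round(o['clock'],2),'pos',np.round(o['eef_pos'],4),'z',np.round(r[:,2],3),'y',np.round(r[:,1],3),'F',np.round(o['ft_force'],1),'w',round(o['grip_width'],4),'q',np.round(o['joint_pos'],2))
E
python3 - <<'E'
from h import *
obs();print(bot.pinch_z)
for n in('scene','top'):
    shot(n,'0');print(bot.camera_info(n))
for n in('scene','top'):
  for t in ['packer_yellow','packer_blue','packer_green','packer_red','vaporiser','regulator','rest','dock','keeper','keeper_knob']:
    print(n,t,[(round(x['confidence'],2),np.round(x['at'],3),np.round(proj(n,x['at']))) for x in bot.find_in(n,t)[:3]])
obs()
E
```

```text
pics
t 0.0 pos [0.2071 0.4544 0.2304] z [-0.001 -0.002 -1.   ] y [ 0.415  0.91  -0.002] F [ 0.3  0.8 -0.3] w 0.0856 q [1.14 0.24 0.   1.34 0.   1.57]
0.0187
{'vfov': 47.434756337476806, 'cx': 320.42517870954464, 'cy': 246.73807280016635, 'cam_to_world': array([[-8.85067939e-01,  3.64335307e-01, -2.89680043e-01,
         8.98141858e-01],
       [ 4.65461308e-01,  6.91817706e-01, -5.52027203e-01,
         7.19379720e-01],
       [-7.17217286e-04, -6.23416430e-01, -7.81889660e-01,
         1.07728559e+00],
       [ 0.00000000e+00,  0.00000000e+00,  0.00000000e+00,
         1.00000000e+00]])}
{'vfov': 44.98731626537041, 'cx': 309.233591279967, 'cy': 237.40667960961494, 'cam_to_world': array([[ 0.02616916, -0.98360865,  0.17840742,  0.31689343],
       [-0.99954633, -0.02840809, -0.01000604,  0.0621989 ],
       [ 0.01491024, -0.17806463, -0.98390582,  1.4258505 ],
       [ 0.        ,  0.        ,  0.        ,  1.        ]])}
scene packer_yellow [(0.83, array([0.564, 0.19 , 0.07 ]), array([343., 312.])), (0.56, array([ 0.74 , -0.065,  0.108]), array([221., 248.])), (0.54, array([0.414, 0
[... 1710 characters left out ...]
, 174.])), (0.22, array([0.526, 0.332, 0.08 ]), array([188., 248.]))]
top regulator [(0.76, array([ 0.692, -0.277,  0.072]), array([445., 189.]))]
top rest [(0.9, array([0.578, 0.219, 0.006]), array([241., 234.])), (0.55, array([ 0.579, -0.185,  0.01 ]), array([403., 238.]))]
top dock [(0.91, array([ 0.58 , -0.188,  0.012]), array([404., 238.])), (0.21, array([0.546, 0.263, 0.084]), array([218., 241.]))]
top keeper [(0.8, array([ 0.536, -0.171,  0.12 ]), array([405., 248.]))]
top keeper_knob [(0.69, array([ 0.542, -0.168,  0.122]), array([404., 245.]))]
t 1.1 pos [0.2075 0.4549 0.2313] z [-0. -0. -1.] y [ 0.415  0.91  -0.   ] F [ 0.2 -0.1 -0.5] w 0.085 q [ 1.14  0.24  0.01  1.34 -0.    1.57]
```

View pics/scene_0.png

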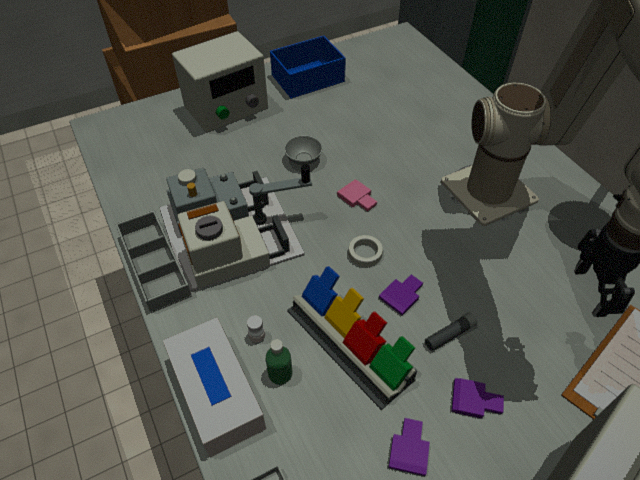

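View pics/top_0.png

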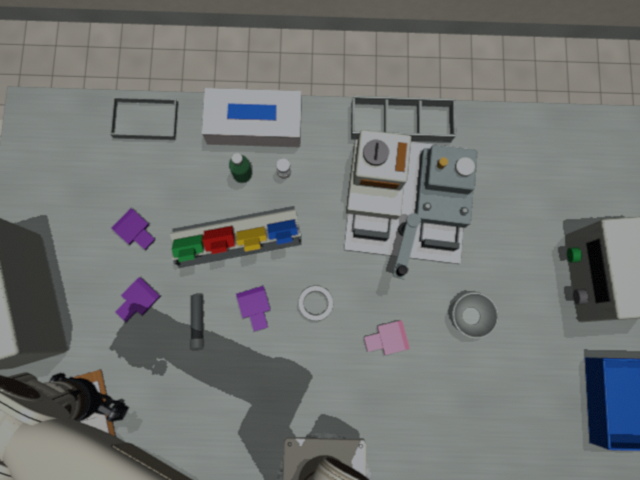

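```bash
python3 - <<'E'
from h import *
a=np.load('top_0.npz')['c'][100:290,330:490,::-1];b=np.load('scene_0.npz')['c'][150:300,110:330,::-1]
c=np.load('top_0.npz')['c'][190:280,160:320,::-1];e=np.load('scene_0.npz')['c'][250:410,280:430,::-1]
def fit(x,w,h): 
    s=min(w/x.shape[1],h/x.shape[0]);y=cv2.resize(np.ascontiguousarray(x),None,fx=s,fy=s,interpolation=cv2.INTER_CUBIC);o=np.zeros((h,w,3),np.uint8);o[:y.shape[0],:y.shape[1]]=y;return o
cv2.imwrite('pics/crop0.png',np.vstack([np.hstack([fit(a,400,300),fit(b,400,300)]),np.hstack([fit(c,400,300),fit(e,400,300)])]))
E
```

```text
(no output)
```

View pics/crop0.png

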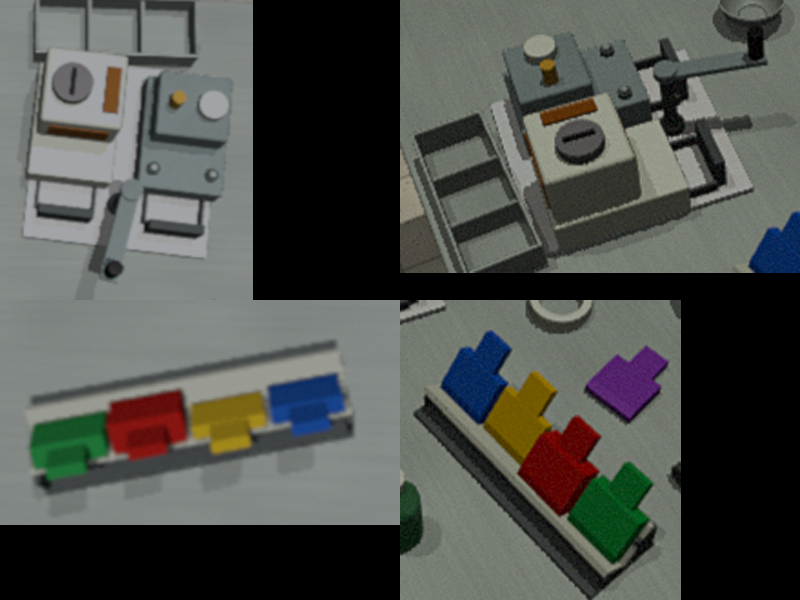

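```bash
python3 - <<'E'
from h import *
im=np.zeros((600,800,3),np.uint8)
# map x 0.45..0.85 (up), y 0.02..-0.38 (right), 1 px=0.5mm
def px(x,y): return ((0.05-y)/0.0006).astype(int),((0.80-x)/0.0006).astype(int)
for n,ch in(('top',1),('scene',2)):
    z=np.load(n+'_0.npz');P=cloud(n,z['d']).reshape(-1,3);P=P[z['d'].reshape(-1)>0]
    for lo,hi,chs in((0.055,0.066,[ch]),(0.112,0.13,[0,ch]),(0.13,0.2,[0])):
        Q=P[(P[:,2]>lo)&(P[:,2]<hi)&(abs(P[:,0]-.62)<.18)&(abs(P[:,1]+.18)<.24)]
        u,v=px(Q[:,0],Q[:,1])
        for a,b in zip(u,v):
            for c in chs: cv2.circle(im[:,:,c].copy() if 0 else im,(a,b),1,tuple(255 if k in chs else int(im[min(b,599),min(a,799),k]) for k in range(3)),-1) if 0<=a<800 and 0<=b<600 else 0
cv2.imwrite('pics/map.png',im)
E
```

```text
(no output)
```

View pics/map.png

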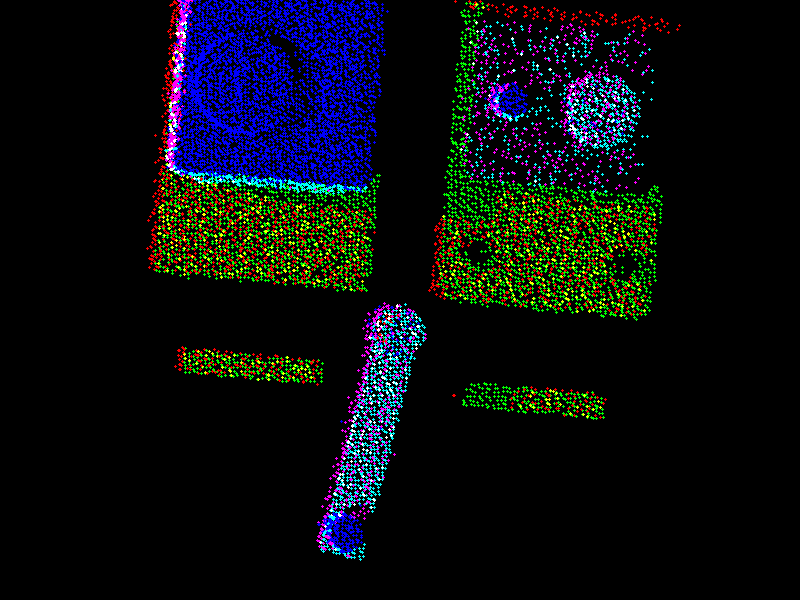

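```bash
python3 - <<'E'
from h import *
Ps={}
for n in('top','scene'):
    z=np.load(n+'_0.npz');P=cloud(n,z['d']).reshape(-1,3);Ps[n]=P[z['d'].reshape(-1)>0]
def front(P,u0,u1,v0,v1,lo=.055,hi=.066):
    # points in map box
    u=(0.05-P[:,1])/.0006;v=(.8-P[:,0])/.0006
    return P[(u>u0)&(u<u1)&(v>v0)&(v<v1)&(P[:,2]>lo)&(P[:,2]<hi)]
for n,P in Ps.items():
  for nm,box in(('foot',(160,365,200,300)),('cheekL',(175,325,340,390)),('cheekR',(455,610,375,425)),('footR',(440,650,210,325))):
    Q=front(P,*box)
    r=cv2.minAreaRect((Q[:,:2]*1000).astype(np.float32)); print(n,nm,len(Q),np.round(r[0],1),np.round(r[1],1),round(r[2],2),'z',np.round(np.median(Q[:,2]),4))
    # edge: bin by y, min/max x
    b=np.round(Q[:,1]/.006);k=[t for t in np.unique(b) if (b==t).sum()>5][1:-1]
    for f,s in((np.min,'near'),(np.max,'far')):
        xs=[f(Q[b==t][:,0]) for t in k];ys=np.array(k)*.006
        c=np.polyfit(ys,xs,1);print('   ',s,'yaw',round(np.degrees(-np.arctan(c[0])),2),'x@y=-.1',round(np.polyval(c,-.1),4),'x@-.27',round(np.polyval(c,-.27),4))
  Q=front(P,300,380,515,560,.16,.18);print('knob',len(Q),np.round(Q.mean(0),4) if len(Q) else '',np.round((Q.max(0)+Q.min(0))/2,4) if len(Q) else '')
  Q=front(P,360,440,300,350,.112,.13);print('hub',len(Q),np.round((Q.max(0)+Q.min(0))/2,4))
  Q=front(P,350,400,350,500,.112,.13);r=cv2.fitLine((Q[:,:2]*1000).astype(np.float32),cv2.DIST_L2,0,.01,.01).ravel();print('bar',r)
E
```

```text
top foot 910 [ 652.9 -107.4] [122.5  54.4] 89.86 z 0.0596
    near yaw -5.23 x@y=-.1 0.6315 x@-.27 0.616
    far yaw 0.04 x@y=-.1 0.6792 x@-.27 0.6794
top cheekL 194 [ 579.9 -102.1] [83.3 14.9] 84.68 z 0.0591
    near yaw -4.67 x@y=-.1 0.5734 x@-.27 0.5595
    far yaw -5.54 x@y=-.1 0.5863 x@-.27 0.5698
top cheekR 193 [ 559.7 -270.5] [84.4 15.4] 84.73 z 0.0593
    near yaw -5.51 x@y=-.1 0.5692 x@-.27 0.5527
    far yaw -5.47 x@y=-.1 0.5826 x@-.27 0.5663
top footR 1093 [ 641.2 -276.9] [125.8  65.1] 89.66 z 0.0597
    near yaw -5.26 x@y=-.1 0.6309 x@-.27 0.6152
    far yaw -0.15 x@y=-.1 0.6736 x@-.27 0.6731
knob 82 [ 0.4793 -0.1569  0.1686] [ 0.4792 -0.1568  0.1677]
hub 127 [ 0.6037 -0.1886  0.1218]
bar [ 9.8748451e-01 -1.5771614e-01  5.4496008e+02 -1.7459998e+02]
scene foot 753 [ 655.4 -107.6] [125.4  49.1] 85.0 z 0.0612
    near yaw -5.76 x@y=-.1 0.6328 x@-.27 0.6156
    far yaw -2.62 x@y=-.1 0.6781 x@-.27 0.6704
scene cheekL 169 [580.6 -99.2] [86.9 15.3] 84.48 z 0.0612
    near yaw -5.29 x@y=-.1 0.5741 x@-.27 0.5583
    far yaw -5.12 x@y=-.1 0.5876 x@-.27 0.5723
scene cheekR 78 [ 558.8 -284.6] [56.1 15.2] 83.33 z 0.0606
    near yaw -9.98 x@y=-.1 0.5851 x@-.27 0.5552
    far yaw -5.91 x@y=-.1 0.5852 x@-.27 0.5676
scene footR 683 [ 642.5 -276.9] [125.5  62.7] 89.63 z 0.0613
    near yaw -5.4 x@y=-.1 0.6331 x@-.27 0.6171
    far yaw 2.96 x@y=-.1 0.6624 x@-.27 0.6712
knob 68 [ 0.4817 -0.1526  0.169 ] [ 0.4804 -0.1553  0.1675]
hub 103 [ 0.6041 -0.1867  0.1227]
bar [ 9.9362516e-01 -1.1273418e-01  5.4993549e+02 -1.7304169e+02]
```

```bash
cat > pk.py <<'E'
from h import *
hues={'red':(0,8),'yellow':(18,32),'green':(50,80),'blue':(100,125)}
th={'red':32,'yellow':14,'green':24,'blue':18}
def pts(n,col,tag='0'):
    z=np.load(f'{n}_{tag}.npz');P=cloud(n,z['d']);h=cv2.cvtColor(z['c'],cv2.COLOR_RGB2HSV)
    lo,hi=hues[col];m=(h[...,0]>=lo)&(h[...,0]<=hi)&(h[...,1]>120)&(h[...,2]>40)&(z['d']>0)
    m&=(P[...,0]>.45)&(P[...,0]<.68)&(P[...,1]>.06)&(P[...,1]<.42)&(P[...,2]>.015)&(P[...,2]<.16)
    m=cv2.erode(m.astype(np.uint8),np.ones((3,3)))>0
    return P[m]
E
python3 - <<'E'
from pk import *
for n in('scene','top'):
  C=[]
  for c in('blue','yellow','red','green'):
    P=pts(n,c)
    yaw=np.radians(11)
    for yd in (9,11,13):
      yaw=np.radians(yd)
      M=(R.from_euler('z',yaw)*R.from_euler('y',-np.radians(36))).as_matrix()
      Q=P@M
      hi=np.median(Q[Q[:,0]>np.percentile(Q[:,0],90)-.004][:,0])
      F=Q[abs(Q[:,0]-hi)<.004]
      A=np.c_[F[:,1],F[:,2],np.ones(len(F))];co=np.linalg.lstsq(A,F[:,0],rcond=None)[0]
      W=Q[(abs(Q[:,0]-hi)<.006)]
      pl=W[W[:,2]<W[:,2].max()-.045];tb=W[W[:,2]>W[:,2].max()-.03]
      print(n,c,yd,len(P),'front',round(hi-th[c]/1000,4),'slopes',np.round(np.degrees(co[:2]),1),'yplate',np.round([pl[:,1].min(),pl[:,1].max(),(pl[:,1].min()+pl[:,1].max())/2],4),'tab',np.round([tb[:,1].min(),tb[:,1].max(),(tb[:,1].min()+tb[:,1].max())/2],4),'ztop',round(Q[:,2].max(),4),round(W[:,2].min(),4))
E
```

```text
scene blue 9 773 front 0.5063 slopes [-1.7 -1.5] yplate [-0.0073  0.0606  0.0266] tab [0.0076 0.0412 0.0244] ztop -0.2375 -0.335
scene blue 11 773 front 0.5067 slopes [-0.5 -1.6] yplate [-0.0284  0.0393  0.0054] tab [-0.0118  0.0213  0.0047] ztop -0.2379 -0.3352
scene blue 13 773 front 0.5065 slopes [ 0.6 -1.5] yplate [-0.0495  0.018  -0.0157] tab [-0.0316  0.0015 -0.0151] ztop -0.2379 -0.335
scene yellow 9 836 front 0.5026 slopes [-2.2 -0.4] yplate [0.0656 0.1303 0.098 ] tab [0.0824 0.117  0.0997] ztop -0.2349 -0.3327
scene yellow 11 836 front 0.5049 slopes [-0.9 -0.4] yplate [0.0453 0.1094 0.0774] tab [0.0625 0.0971 0.0798] ztop -0.2368 -0.3341
scene yellow 13 836 front 0.5068 slopes [ 0.4 -0.3] yplate [0.0249 0.0884 0.0567] tab [0.0424 0.0771 0.0598] ztop -0.2383 -0.3351
scene red 9 215 front 0.4989 slopes [-2.7  0.3] yplate [0.1465 0.2033 0.1749] tab [0.1467 0.2114 0.179 ] ztop -0.2331 -0.3303
scene red 11 215 front 0.5034 slopes [-1.4  0.5] yplate [0.1247 0.1816 0.1531] tab [0.1257 0.1903 0.158 ] ztop -0.2366 -0.3331
scene red 13 215 front 0.5071 slopes [-0.5  0.7] yplate [0.102
[... 1279 characters left out ...]
 [0.1472 0.2057 0.1765] tab [0.139  0.206  0.1725] ztop -0.2308 -0.3224
top red 11 505 front 0.5012 slopes [-1.2 -1.4] yplate [0.1258 0.1844 0.1551] tab [0.1184 0.1852 0.1518] ztop -0.234 -0.3253
top red 13 505 front 0.5052 slopes [ 0.2 -1.5] yplate [0.1041 0.1628 0.1335] tab [0.0976 0.1645 0.1311] ztop -0.2368 -0.3277
top green 9 458 front 0.4928 slopes [-2.5 -2.1] yplate [0.2164 0.28   0.2482] tab [0.2307 0.2639 0.2473] ztop -0.2267 -0.3162
top green 11 458 front 0.4996 slopes [-1.2 -1.8] yplate [0.1959 0.2593 0.2276] tab [0.2119 0.245  0.2284] ztop -0.2316 -0.3215
top green 13 458 front 0.5057 slopes [-0.2 -1.7] yplate [0.1751 0.2383 0.2067] tab [0.1928 0.2249 0.2089] ztop -0.2361 -0.3263
```

```bash
cat >> pk.py <<'E'
def Mr(d): return (R.from_euler('z',np.radians(d))*R.from_euler('y',-np.radians(36))).as_matrix()
yc={'blue':-.0177,'yellow':.0583,'red':.1343,'green':.2103}
def origin(c): return Mr(13)@np.array([.5053,yc[c],-.3385])
def tcp(c,up): return origin(c)+Mr(12.7)@np.array([th[c]/2000,0,.066+up])
def goal(pos,M3):
    o=bot.get_obs();r=R.from_quat(o['tool_rot']);
    rv=(R.from_matrix(M3)*r.inv()).as_rotvec(degrees=True)
    print('shift cm',np.round((pos-np.array(o['eef_pos']))*100,2),'rotvec deg',np.round(rv,1),'|',round(np.linalg.norm(rv),1))
def toolM(Mp): # tool z=-packer z, tool y=packer y
    z=-Mp[:,2];y=Mp[:,1];return np.stack([np.cross(y,z),y,z],1)
E
python3 - <<'E'
from pk import *
for c in('green','blue'):
    print(c,origin(c),tcp(c,0),tcp(c,.09));goal(tcp(c,.09),toolM(Mr(12.7)))
E
```

```text
green [0.5448775  0.34162664 0.02315564] [0.51650347 0.33523227 0.08360418] [0.46489703 0.32360226 0.15641571]
shift cm [ 25.74 -13.13  -7.49] rotvec deg [ -3.8 -36.4  36. ] | 51.3
blue [0.59616634 0.11947026 0.02315564] [0.56542464 0.11254232 0.08184082] [0.5138182  0.10091231 0.15465235]
shift cm [ 30.64 -35.4   -7.66] rotvec deg [ -3.8 -36.4  36. ] | 51.3
```

move_arm([
  [[2.5,-1.3,0,-0.5,-5.2,5.1,0.65],[3.5,-1.8,0,-0.5,-5.2,5.1,0.65],[3.5,-1.8,0,-0.5,-5.2,5.1,0.65],[3.5,-1.8,0,-0.5,-5.2,5.1,0.65],[3.5,-1.8,0,-0.5,-5.2,5.1,0.65]],
])

```text
clock: 1.6
eef_pos: [0.377, 0.3712, 0.2325]
tool_rot: [-0.024, 0.972, 0.027, 0.231]
ft_force: [0.4, 0.5, -0.4]
grip_width: 0.0557
```

```bash
python3 - <<'E'
from pk import *
obs();goal(tcp('green',.09),toolM(Mr(12.7)))
E
```

```text
t 1.6 pos [0.377  0.3712 0.2325] z [ 0.447  0.063 -0.892] y [-0.059  0.997  0.041] F [ 0.4  0.5 -0.4] w 0.0557 q [ 0.97  0.05 -0.32  0.87 -0.34  0.86]
shift cm [ 8.79 -4.76 -7.61] rotvec deg [-1.1 -9.5  9.1] | 13.2
```

move_arm([
  [[2.5,-1.4,-1.5,-0.4,-4.0,4.0,0.65],[2.5,-1.4,-1.5,-0.4,-4.0,4.0,0.65],[2.2,-1.2,-2.2,-0.2,-1.5,1.5,0.65],[1.2,-0.6,-1.8,0,0,0,0.65],[0.2,-0.1,-0.4,0,0,0,0.65]],
])

```text
clock: 2.1
eef_pos: [0.4663, 0.3187, 0.1586]
tool_rot: [-0.111, 0.943, 0.036, 0.313]
ft_force: [-0.5, 0.7, 0.3]
grip_width: 0.0551
```

```bash
python3 - <<'E'
from pk import *
obs();goal(tcp('green',.09),toolM(Mr(12.7)));goal(tcp('green',.0),toolM(Mr(12.7)))
shot('scene','1');
z=np.load('scene_1.npz')['c'][200:420,250:500,::-1];cv2.imwrite('pics/c1.png',cv2.resize(z,None,fx=3,fy=2.7))
E
```

```text
t 2.1 pos [0.4663 0.3187 0.1586] z [ 0.581  0.138 -0.802] y [-0.231  0.973 -0.   ] F [-0.5  0.7  0.3] w 0.0551 q [ 0.76  0.08 -0.61  0.3  -0.31  0.44]
shift cm [-0.14  0.49 -0.22] rotvec deg [-0.1  0.7 -0.7] | 1.0
shift cm [ 5.02  1.65 -7.5 ] rotvec deg [-0.1  0.7 -0.7] | 1.0
```

View pics/c1.png

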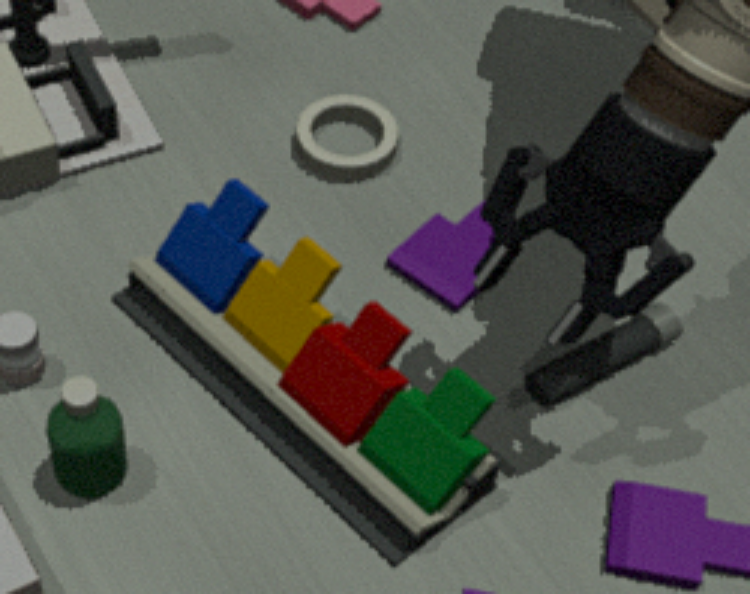

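The crop shows green at (425,440) and blue at (210,245) leaning on the rest. The purple and pink shapes lie flat on the table and are only look-alikes. The open jaws are in line with the green tab, so I'm advancing.

move_arm([
  [[0.5,0.6,-0.9,-0.1,0.7,-0.7,0.6],[1.3,0.3,-1.8,0,0,0,0.6],[1.3,0.3,-1.8,0,0,0,0.6],[1.1,0.25,-1.6,0,0,0,0.6],[0.5,0.1,-0.8,0,0,0,0.6]],
])

```text
clock: 2.65
eef_pos: [0.5162, 0.342, 0.0957]
tool_rot: [-0.106, 0.944, 0.039, 0.311]
ft_force: [-0.3, -0.0, -0.1]
grip_width: 0.0512
```

```bash
python3 - <<'E'
from pk import *
obs();goal(tcp('green',.0),toolM(Mr(12.7)))
z,d,P=shot('scene','2');w=bot.camera('top')[0]
cv2.imwrite('pics/c2.png',np.hstack([cv2.resize(z[280:430,330:480,::-1],(400,400)),cv2.resize(w[200:300,140:240,::-1],(400,400))]))
E
```

```text
t 2.65 pos [0.5162 0.342  0.0957] z [ 0.578  0.139 -0.804] y [-0.224  0.975  0.008] F [-0.3 -0.  -0.1] w 0.0512 q [ 0.72  0.28 -0.58  0.13 -0.28  0.41]
shift cm [ 0.03 -0.67 -1.21] rotvec deg [-0.5  0.4 -0.2] | 0.7
```

View pics/c2.png

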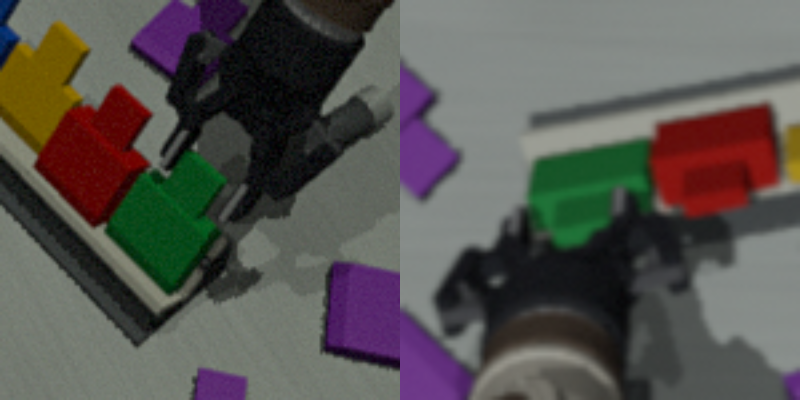

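move_arm([
  [[0,-0.6,-0.6,-0.4,0.3,-0.2,0.6],[0,-0.1,-0.5,0,0,0,0.6],[0,0,0,0,0,0,0.6],[0,0,0,0,0,0,0.3],[0,0,0,0,0,0,0.3]],
])

```text
clock: 3.25
eef_pos: [0.5152, 0.3349, 0.0868]
tool_rot: [-0.105, 0.945, 0.036, 0.309]
ft_force: [0.2, -0.9, -2.2]
grip_width: 0.0349
```

```bash
python3 - <<'E'
from pk import *
obs();goal(tcp('green',.0),toolM(Mr(12.7)))
z,d,P=shot('scene','3');w=bot.camera('top')[0]
cv2.imwrite('pics/c3.png',np.hstack([cv2.resize(z[280:430,330:480,::-1],(400,400)),cv2.resize(w[200:300,140:240,::-1],(400,400))]))
E
```

```text
t 3.25 pos [0.5152 0.3349 0.0868] z [ 0.575  0.132 -0.807] y [-0.221  0.975  0.002] F [ 0.2 -0.9 -2.2] w 0.0349 q [ 0.71  0.29 -0.59  0.12 -0.28  0.41]
shift cm [ 0.14  0.04 -0.32] rotvec deg [-0.2  0.2 -0.1] | 0.2
```

View pics/c3.png

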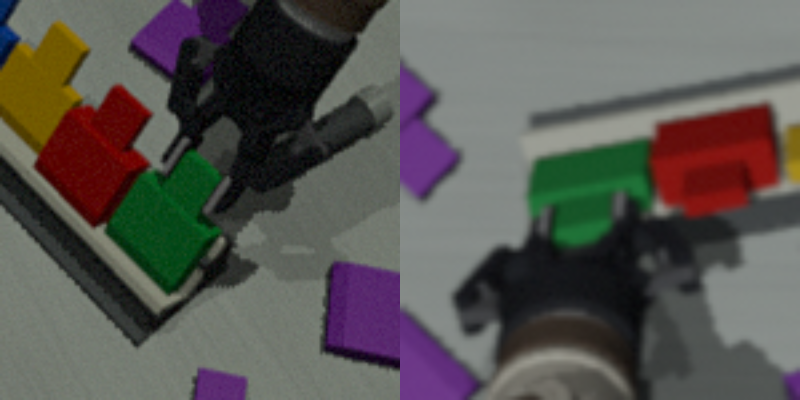

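move_arm([
  [[0,0,0,0,0,0,0],[0,0,2.0,0,0,0,0],[0,0,4.0,0,0,0,0],[0,0,4.5,0,0,0,0],[0,-1.5,3.0,0,4,-2,0]],
])

```text
clock: 3.85
eef_pos: [0.5071, 0.3163, 0.2138]
tool_rot: [-0.091, 0.959, 0.03, 0.265]
ft_force: [1.8, 1.2, -2.5]
grip_width: 0.0353
```

```bash
cat >> pk.py <<'E'
DY=-5.3
gap=np.array([.609,-.1034,.010])
def Md(): return R.from_euler('z',np.radians(DY)).as_matrix()
E
python3 - <<'E'
from pk import *
obs();goal(gap+[0,0,.066+.10],toolM(Md()))
z,d,P=shot('scene','4')
cv2.imwrite('pics/c4.png',z[...,::-1])
E
```

```text
t 3.85 pos [0.5071 0.3163 0.2138] z [ 0.503  0.106 -0.858] y [-0.19   0.982  0.01 ] F [ 1.8  1.2 -2.5] w 0.0353 q [ 0.68  0.11 -0.36  0.62 -0.23  0.43]
shift cm [ 10.19 -41.97  -3.78] rotvec deg [ -2.1  31.  -15.7] | 34.8
```

View pics/c4.png

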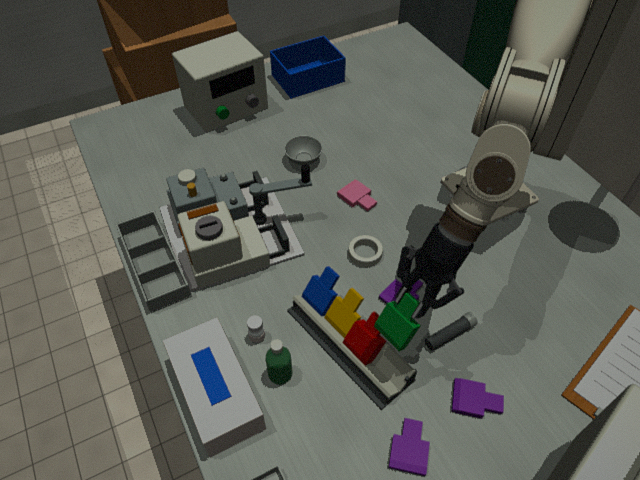

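move_arm([
  [[0.5,-3,0.3,-0.2,4,-2,0],[0.8,-4.2,0.3,-0.2,4,-2,0],[0.8,-4.2,0,-0.2,4,-2,0],[0.8,-4.2,0,-0.2,4,-2,0],[0.8,-4.2,0,-0.2,4,-2,0]],
])

```text
clock: 4.4
eef_pos: [0.5467, 0.118, 0.2321]
tool_rot: [-0.002, 0.995, 0.019, 0.096]
ft_force: [1.6, 0.7, -1.5]
grip_width: 0.0349
```

```bash
python3 - <<'E'
from pk import *
obs();goal(gap+[0,0,.066+.10],toolM(Md()))
E
```

```text
t 4.4 pos [0.5467 0.118  0.2321] z [ 0.19   0.037 -0.981] y [-0.008  0.999  0.037] F [ 1.6  0.7 -1.5] w 0.0349 q [ 0.21  0.21 -0.06  1.11 -0.    0.21]
shift cm [  6.23 -22.14  -5.61] rotvec deg [-1.6 11.1 -5.6] | 12.5
```

move_arm([
  [[1.2,-4.2,0,-0.4,2.8,-1.4,0],[1.2,-4.2,0,-0.4,2.8,-1.4,0],[1.2,-4.2,0,-0.4,2.8,-1.4,0],[1.2,-4.2,0,-0.4,2.8,-1.4,0],[0.8,-4.0,-0.5,0,0,0,0]],
])

```text
clock: 4.9
eef_pos: [0.6069, -0.0987, 0.2253]
tool_rot: [0.049, 0.999, 0.001, -0.004]
ft_force: [1.5, -0.7, -1.3]
grip_width: 0.0353
```

```bash
python3 - <<'E'
from pk import *
obs();goal(gap+[0,0,.066+.10],toolM(Md()))
E
```

```text
t 4.9 pos [ 0.6069 -0.0987  0.2253] z [-0.007  0.002 -1.   ] y [0.097 0.995 0.001] F [ 1.5 -0.7 -1.3] w 0.0353 q [-0.16  0.48  0.34  1.44  0.   -0.06]
shift cm [ 0.21 -0.47 -4.93] rotvec deg [-0.1 -0.4  0.3] | 0.5
```

```bash
cat >> pk.py <<'E'
def held(col,tag,cams=('scene','top'),save=None):
    ims=[]
    for n in cams:
        z,d,P=shot(n,tag);h=cv2.cvtColor(z,cv2.COLOR_RGB2HSV);lo,hi=hues[col]
        m=(h[...,0]>=lo)&(h[...,0]<=hi)&(h[...,1]>120)&(h[...,2]>25)&(d>0)&(np.linalg.norm(P[...,:2]-gap[:2],axis=-1)<.12)&(P[...,2]>.02)
        m=cv2.morphologyEx(m.astype(np.uint8),cv2.MORPH_OPEN,np.ones((2,2)))>0
        Q=(P[m]-gap)@Md()*1000
        # group by normals: print extents
        print(n,len(Q),'x',np.round(np.percentile(Q[:,0],[1,5,50,95,99]),1),'y',np.round(np.percentile(Q[:,1],[1,50,99]),1),'z',np.round(np.percentile(Q[:,2],[1,5,50,95,99]),1))
        u,v=map(int,proj(n,gap+[0,0,.08]));ims.append(cv2.resize(z[max(0,v-75):v+75,max(0,u-75):u+75,::-1],(400,400),interpolation=cv2.INTER_CUBIC))
        np.save(f'Q_{n}.npy',Q)
    cv2.imwrite(f'pics/h{tag}.png',np.hstack(ims))
E
python3 - <<'E'
from pk import *
held('green','5');obs()
E
```

```text
scene 366 x [-28.9 -11.2   4.1  10.7  10.9] y [-38.5  36.4  42.5] z [ 53.3 151.6 193.3 209.8 225.3]
top 83 x [-32.3 -13.7 -12.1  -2.3   2.6] y [11.8 23.  34.7] z [156.8 161.8 197.8 225.4 312.8]
t 5.0 pos [ 0.6057 -0.1023  0.2236] z [-0.009 -0.    -1.   ] y [ 0.104  0.995 -0.001] F [-0.4  0.1 -2.5] w 0.035 q [-0.17  0.48  0.34  1.43 -0.   -0.06]
```

View pics/h5.png

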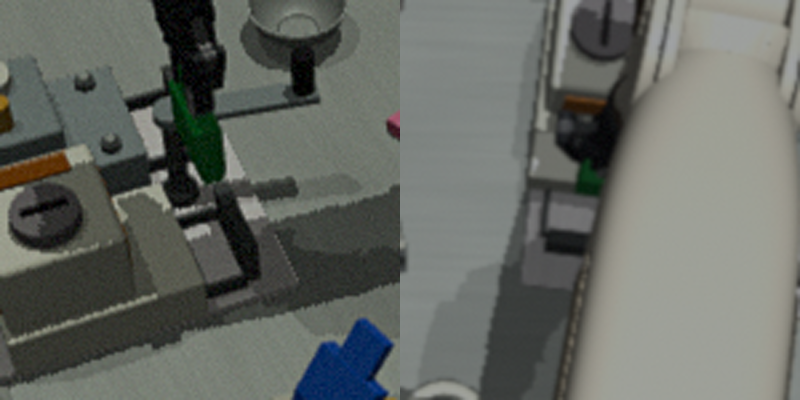

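```bash
python3 - <<'E'
from pk import *
Q=np.load('Q_scene.npy')
for z in range(145,225,8):
    s=Q[(Q[:,2]>z)&(Q[:,2]<=z+8)]
    if len(s)>4: print(z,len(s),'x',np.round(np.percentile(s[:,0],[0,10,50,90,100]),1),'y',np.round(np.percentile(s[:,1],[0,10,50,90,100]),1))
o=bot.get_obs();print((np.array(o['eef_pos'])-gap)@Md()*1000)
E
```

```text
145 16 x [-11.6  -9.5  -3.5   2.2   3.1] y [35.4 37.3 40.3 41.5 43.9]
153 22 x [-12.1 -10.7  -2.4   6.5   9. ] y [-17.4  36.9  38.9  41.   42.5]
161 30 x [-11.2  -8.    1.7   9.7  10.7] y [-13.7  29.8  38.   41.   41.6]
169 31 x [-9.5 -7.   9.6 10.8 11. ] y [-15.8  -7.4  37.6  39.7  41.1]
177 35 x [-12.2  -8.6   5.   10.5  10.8] y [-16.7   2.7  38.5  40.8  42.7]
185 40 x [-12.9  -8.9   6.2  10.7  10.8] y [-13.3   9.6  37.9  41.3  42.5]
193 44 x [-12.2  -8.4   3.7  10.6  10.8] y [-15.7  -3.   38.7  40.9  41.9]
201 119 x [-12.1  -8.8   5.1  10.2  11.1] y [-25.8 -13.2  27.4  39.4  44.6]
209 13 x [-10.3  -7.    4.6  10.4  11.4] y [-17.7  -7.9   8.2  30.6  39.6]
217 7 x [4.2 4.3 5.  9.  9.4] y [-5.7 -5.2  0.7 24.5 27.2]
[ -3.40454949   0.74654704 213.59521798]
```

move_arm([
  [[0.9,-0.4,0,0,0,0.6,0],[0.1,0,-2,0,0,0,0],[0,0,-2,0,0,0,0],[0,0,-2,0,0,0,0],[0,0,-0.5,0,0,0,0]],
])

```text
clock: 5.5
eef_pos: [0.6172, -0.1073, 0.154]
tool_rot: [0.048, 0.999, 0.0, -0.004]
ft_force: [-0.8, 0.6, -1.3]
grip_width: 0.035
```

```bash
cat >> pk.py <<'E'
def dockpos():
    o=bot.get_obs();print('TCP in gap frame mm',np.round((np.array(o['eef_pos'])-gap)@Md()*1000,1));obs()
E
python3 - <<'E'
from pk import *
held('green','6');dockpos()
Q=np.load('Q_scene.npy')
for z in range(50,150,8):
    s=Q[(Q[:,2]>z)&(Q[:,2]<=z+8)]
    if len(s)>4: print(z,len(s),'x',np.round(np.percentile(s[:,0],[0,10,50,90,100]),1),'y',np.round(np.percentile(s[:,1],[0,10,50,90,100]),1))
E
```

```text
scene 335 x [-22.2  -2.8  14.1  21.8  22.2] y [-38.6  28.5  35.3] z [  1.3  43.7 120.  138.2 160.9]
top 73 x [-88.4  -3.3  -1.8   8.2  11.8] y [10.6 22.3 60.2] z [ 86.8  91.2 129.4 160.1 520.8]
TCP in gap frame mm [  9.3  -3.2 145.8]
t 5.6 pos [ 0.618  -0.1074  0.1558] z [-0.005  0.001 -1.   ] y [0.096 0.995 0.   ] F [-0.3 -0.3 -0.9] w 0.035 q [-0.17  0.54  0.25  1.29 -0.   -0.08]
74 16 x [ 0.4  3.1  9.7 15.8 17.2] y [29.3 29.8 30.4 32.4 34.6]
82 23 x [-0.5  0.5  7.8 16.3 20.8] y [-1.6 28.2 30.8 32.6 33.6]
90 21 x [-1.6  1.  11.8 20.9 21.4] y [-21.6   2.3  31.4  33.   34. ]
98 27 x [-1.   0.5 15.1 21.4 22.1] y [-20.2  -7.9  30.9  33.4  34.7]
106 35 x [-1.8  3.5 14.7 21.4 21.7] y [-22.6   4.4  30.7  33.5  35.4]
114 35 x [-2.6  0.1 15.2 21.9 22.2] y [-23.6  -9.4  30.   32.3  35. ]
122 34 x [-1.1  2.7 16.  21.7 22. ] y [-18.4   5.8  30.8  33.4  33.9]
130 104 x [-0.9  3.2 16.1 20.9 22.3] y [-33.4 -17.6  19.7  31.9  35.6]
138 11 x [-0.1  2.  15.5 21.3 22.3] y [-19.5 -17.1  -0.5  26.2  28.2]
```

View pics/h6.png

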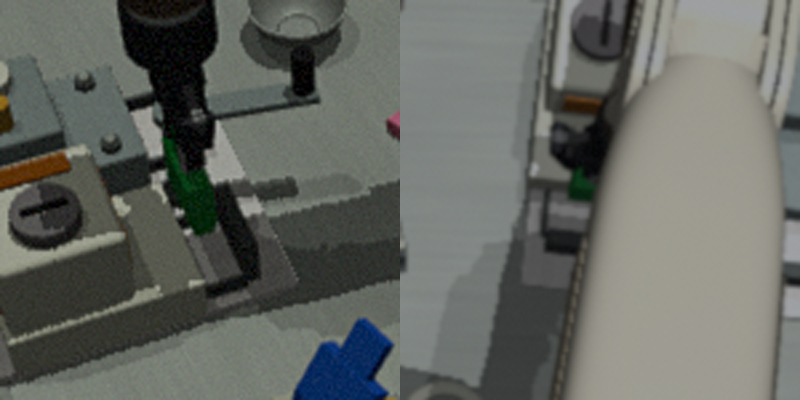

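move_arm([
  [[-0.15,0.3,-0.6,0,0,0,0],[0,0,-1.4,0,0,0,0],[0,0,-1.4,0,0,0,0],[0,0,-1.4,0,0,0,0],[0,0,-1.0,0,0,0,0]],
])

```text
clock: 6.1
eef_pos: [0.6189, -0.1028, 0.1035]
tool_rot: [0.047, 0.999, -0.0, 0.003]
ft_force: [-1.2, 0.3, -0.8]
grip_width: 0.035
```

```bash
python3 - <<'E'
from pk import *
held('green','7',('scene',));dockpos()
E
```

```text
scene 285 x [-14.7  -0.6  13.9  22.6  22.9] y [-26.   33.6  39.9] z [ -0.6  25.   74.7  88.2 115.1]
TCP in gap frame mm [ 9.2  1.6 91.8]
t 6.15 pos [ 0.6183 -0.1027  0.1018] z [ 0.003 -0.    -1.   ] y [ 0.094  0.996 -0.   ] F [-0.3  0.3 -2.7] w 0.0348 q [-0.16  0.56  0.15  1.15  0.   -0.07]
```

View pics/h7.png

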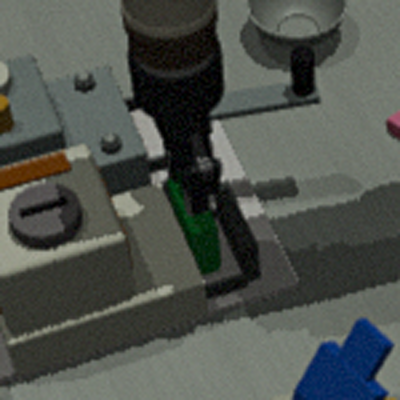

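move_arm([
  [[-0.1,0,-0.8,0,0,0,0],[0,0,-0.8,0,0,0,0],[0,0,-0.5,0,0,0,0],[0,0,-0.2,0,0,0,0],[0,0,0,0,0,0,0]],
])

```text
clock: 6.65
eef_pos: [0.6186, -0.1026, 0.0822]
tool_rot: [0.047, 0.999, -0.0, 0.004]
ft_force: [-1.9, 0.0, -2.7]
grip_width: 0.0345
```

```bash
python3 - <<'E'
from pk import *
dockpos()
E
```

```text
TCP in gap frame mm [ 9.5  1.7 72.2]
t 6.65 pos [ 0.6186 -0.1026  0.0822] z [ 0.008 -0.001 -1.   ] y [ 0.094  0.996 -0.   ] F [-1.9  0.  -2.7] w 0.0345 q [-0.16  0.58  0.12  1.1   0.   -0.07]
```

move_arm([
  [[0,0,-0.2,0,0,0,0],[0,0,-0.2,0,0,0,0],[0,0,-0.15,0,0,0,0],[0,0,-0.1,0,0,0,0],[0,0,0,0,0,0,0]],
])

```text
clock: 7.15
eef_pos: [0.6185, -0.1027, 0.0818]
tool_rot: [0.047, 0.999, -0.0, 0.006]
ft_force: [-2.0, 0.3, -1.1]
grip_width: 0.035
```

move_arm([
  [[0,0,-0.4,0,0,0,0],[0,0,-0.4,0,0,0,0],[0,0,-0.4,0,0,0,0],[0,0,0,0,0,0,0],[0,0,0,0,0,0,0]],
])

```text
clock: 7.65
eef_pos: [0.6183, -0.1028, 0.0823]
tool_rot: [0.047, 0.999, -0.0, 0.009]
ft_force: [-2.2, 0.8, -0.8]
grip_width: 0.035
```

```bash
python3 - <<'E'
from pk import *
held('green','8',('scene',));dockpos()
Q=np.load('Q_scene.npy')
for z in range(30,90,8):
    s=Q[(Q[:,2]>z)&(Q[:,2]<=z+8)]
    if len(s)>4: print(z,len(s),'x',np.round(np.percentile(s[:,0],[0,10,50,90,100]),1),'y',np.round(np.percentile(s[:,1],[0,10,50,90,100]),1))
E
```

```text
scene 229 x [-7.1 -1.1 11.8 21.6 22.1] y [-26.2  34.4  42.3] z [  3.3  13.5  59.2  72.9 102.1]
TCP in gap frame mm [ 9.2  1.4 72. ]
t 7.7 pos [ 0.6183 -0.1028  0.082 ] z [ 0.018 -0.002 -1.   ] y [ 0.094  0.996 -0.   ] F [-3.   0.2 -0.7] w 0.0349 q [-0.17  0.57  0.1   1.09  0.   -0.07]
30 16 x [ 0.3  1.7  5.5 13.9 15.6] y [33.4 34.4 36.7 38.7 39.9]
38 17 x [-1.1 -0.   9.3 16.7 18.7] y [33.8 34.1 35.7 38.5 40.6]
46 16 x [-1.4  0.5 10.3 19.3 20. ] y [30.7 35.4 36.2 37.6 38.4]
54 50 x [-2.   1.6 14.6 21.7 22.5] y [-27.6 -10.   32.5  37.7  39.6]
62 72 x [-1.5  3.4 16.1 20.7 21.7] y [-27.8 -14.9  25.1  36.3  40. ]
70 6 x [15.8 15.8 16.1 20.8 21.8] y [-12.9 -12.7  -5.3  24.6  27.1]
```

View pics/h8.png

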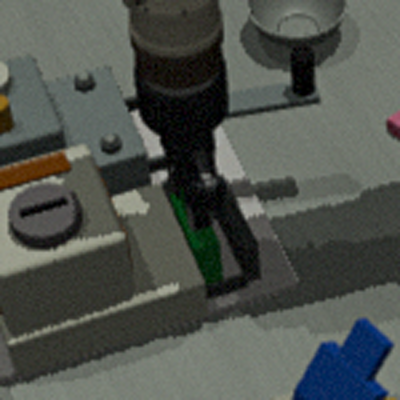

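```bash
python3 - <<'E'
from pk import *
for t in('6','7','8'):
    z=np.load(f'scene_{t}.npz');P=cloud('scene',z['d']);h=cv2.cvtColor(z['c'],cv2.COLOR_RGB2HSV)
    m=(h[...,0]>=50)&(h[...,0]<=80)&(h[...,1]>120)&(h[...,2]>25)&(np.linalg.norm(P[...,:2]-gap[:2],axis=-1)<.08)
    Q=(P[m]-gap)@Md()*1000
    s=Q[(abs(Q[:,1])<32)&(abs(Q[:,1])>20)&(Q[:,0]>0)&(Q[:,0]<18)]
    print(t,len(s),np.round(np.percentile(s[:,2],[10,25,50,75,90]),1)); 
print(bot.get_obs()['tau'],bot.get_obs()['ft_torque'])
E
```

```text
6 124 [ 80.9  94.  115.1 133.2 135.9]
7 33 [82.8 84.1 85.1 86.7 87.7]
8 31 [61.1 62.2 63.5 64.6 65.9]
[ 6.24289806e-02 -5.15148711e+01  2.49934334e+01 -1.05276514e+00
  5.46267559e-02  4.26741026e-02] [0.05758931 0.5757828  0.02325308]
```

move_arm([
  [[0,0,0,0,0,0,0.55],[0,0,0,0,0,0,0.55],[0,0,0,0,0,0,0.55],[0,0,1.5,0,0,0,0.55],[0,0,3,0,0,0,0.55]],
])

```text
clock: 8.2
eef_pos: [0.6185, -0.1027, 0.1216]
tool_rot: [0.047, 0.999, -0.0, 0.007]
ft_force: [-0.2, 0.2, 0.5]
grip_width: 0.0467
```

```bash
python3 - <<'E'
from pk import *
dockpos()
held('green','9',('scene',))
z=np.load(f'scene_9.npz');P=cloud('scene',z['d']);h=cv2.cvtColor(z['c'],cv2.COLOR_RGB2HSV)
m=(h[...,0]>=50)&(h[...,0]<=80)&(h[...,1]>120)&(h[...,2]>25)&(np.linalg.norm(P[...,:2]-gap[:2],axis=-1)<.08)
Q=(P[m]-gap)@Md()*1000
s=Q[(abs(Q[:,1])<32)&(abs(Q[:,1])>20)&(Q[:,0]>0)&(Q[:,0]<18)]
print(len(s),np.round(np.percentile(s[:,2],[10,25,50,75,90]),1)); 
for z in range(30,110,8):
    s=Q[(Q[:,2]>z)&(Q[:,2]<=z+8)]
    if len(s)>4: print(z,len(s),'x',np.round(np.percentile(s[:,0],[0,10,50,90,100]),1),'y',np.round(np.percentile(s[:,1],[0,10,50,90,100]),1))
E
```

```text
TCP in gap frame mm [  9.4   1.5 111.6]
t 8.2 pos [ 0.6185 -0.1027  0.1216] z [ 0.014 -0.001 -1.   ] y [0.094 0.996 0.   ] F [-0.2  0.2  0.5] w 0.0467 q [-0.17  0.54  0.17  1.18  0.   -0.07]
scene 310 x [-8.2 -0.5 12.3 21.3 22.3] y [-30.2  24.8  43.6] z [  3.3  16.6  62.4  94.7 150.5]
53 [61.  62.  63.9 68.1 87.4]
30 18 x [-1.   2.   6.6 15.8 18.3] y [-75.8  32.9  35.1  37.4  38. ]
38 17 x [-1.4  0.6  9.8 16.8 19.4] y [33.5 33.9 35.5 37.2 38.9]
46 21 x [-27.2   4.1  14.   21.7  22.1] y [-26.1  -7.4  36.   37.4  39. ]
54 63 x [-0.3  1.9 16.8 22.  22.7] y [-31.9 -15.9  23.8  36.9  38.5]
62 98 x [-0.7  3.6 15.5 21.2 22.6] y [-33.7 -24.5  18.4  35.2  39.5]
70 15 x [ 5.7  8.5 13.3 16.4 16.6] y [-9.4  2.5 16.4 20.2 21.1]
78 18 x [ 6.   7.2 14.2 16.4 16.7] y [-17.   -9.6  17.   20.1  20.7]
86 14 x [ 5.1  6.  13.6 16.  16.3] y [-14.3  -5.9  18.8  20.9  21.1]
94 17 x [ 6.2  9.2 14.2 16.3 16.4] y [-16.1 -12.9  16.5  20.4  22.3]
```

View pics/h9.png

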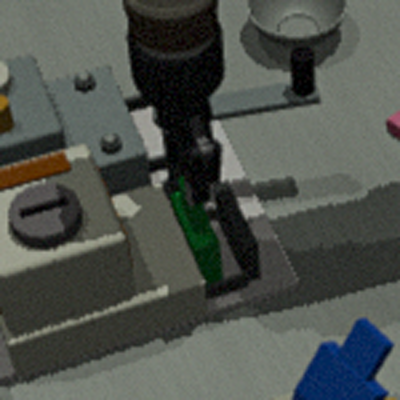

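```bash
python3 - <<'E'
from pk import *
goal(tcp('blue',.09),toolM(Mr(12.7)))
E
```

```text
shift cm [-10.83  20.43   2.6 ] rotvec deg [  2.2 -34.7  17.6] | 38.9
```

move_arm([
  [[0,0,4.5,0,0,0,0.6],[-0.5,1.5,3,0,0,0,0.6],[-1.8,3.5,0,0.3,-6.0,3.0,0.6],[-2,4,0,0.3,-6.5,3.2,0.6],[-2,4,0,0.3,-6.5,3.2,0.6]],
])

```text
clock: 8.75
eef_pos: [0.5723, 0.0255, 0.2093]
tool_rot: [-0.034, 0.981, 0.017, 0.189]
ft_force: [0.9, 1.2, 1.0]
grip_width: 0.0515
```

```bash
python3 - <<'E'
from pk import *
goal(tcp('blue',.09),toolM(Mr(12.7)));obs()
E
```

```text
shift cm [-5.84  7.54 -5.46] rotvec deg [  1.  -14.2   8.3] | 16.5
t 8.75 pos [0.5723 0.0255 0.2093] z [ 0.37   0.045 -0.928] y [-0.073  0.997  0.02 ] F [0.9 1.2 1. ] w 0.0515 q [ 0.03  0.12 -0.28  0.79  0.04 -0.04]
```

move_arm([
  [[-2,2.5,0,0.3,-5,2.8,0.6],[-2,2.5,-1,0.3,-5,2.8,0.6],[-1.4,1.8,-2,0.3,-4,2.4,0.6],[-0.4,0.6,-2,0,0,0,0.6],[0,0,-0.4,0,0,0,0.6]],
])

```text
clock: 9.25
eef_pos: [0.5066, 0.1062, 0.1568]
tool_rot: [-0.109, 0.942, 0.036, 0.316]
ft_force: [-0.3, 0.0, -0.2]
grip_width: 0.0514
```

```bash
python3 - <<'E'
from pk import *
goal(tcp('blue',.09),toolM(Mr(12.7)));goal(tcp('blue',.015),toolM(Mr(12.7)));obs()
z,d,P=shot('scene','10')
w=shot('top','10')[0]
cv2.imwrite('pics/c10.png',np.hstack([cv2.resize(z[230:380,260:410,::-1],(400,400)),cv2.resize(w[170:290,220:340,::-1],(400,400))]))
E
```

```text
shift cm [ 0.72 -0.53 -0.21] rotvec deg [-0.2  1.1 -0.5] | 1.2
shift cm [ 5.02  0.44 -6.28] rotvec deg [-0.2  1.1 -0.5] | 1.2
t 9.25 pos [0.5066 0.1062 0.1568] z [ 0.587  0.137 -0.798] y [-0.228  0.974 -0.001] F [-0.3  0.  -0.2] w 0.0514 q [ 0.19 -0.05 -0.78  0.2   0.02 -0.03]
```

View pics/c10.png

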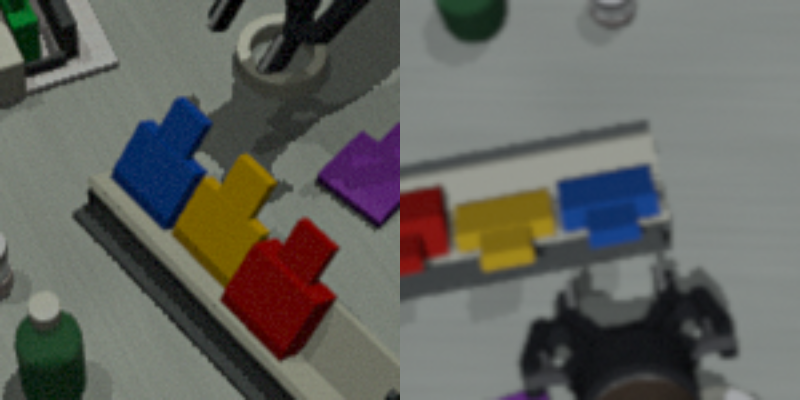

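move_arm([
  [[1.0,-0.5,-0.4,-0.2,1.1,-0.5,0.6],[1.3,0.3,-1.8,0,0,0,0.6],[1.3,0.3,-1.9,0,0,0,0.6],[1.0,0.2,-1.5,0,0,0,0.6],[0.2,0.1,-0.4,0,0,0,0.6]],
])

```text
clock: 9.85
eef_pos: [0.5738, 0.1085, 0.1096]
tool_rot: [-0.101, 0.942, 0.033, 0.319]
ft_force: [0.1, 0.1, -0.2]
grip_width: 0.051
```

```bash
python3 - <<'E'
from pk import *
goal(tcp('blue',.003),toolM(Mr(12.7)));obs()
E
```

```text
shift cm [-1.01  0.36 -2.53] rotvec deg [-0.2  1.3  0.4] | 1.4
t 9.85 pos [0.5738 0.1085 0.1096] z [ 0.593  0.127 -0.795] y [-0.212  0.977 -0.002] F [ 0.1  0.1 -0.2] w 0.051 q [ 0.18  0.17 -0.71  0.04  0.02 -0.03]
```

move_arm([
  [[-0.5,0.2,-1.0,-0.2,0.6,0.4,0.6],[-0.4,0.1,-1.0,0,0.6,0,0.6],[-0.1,0,-0.4,0,0,0,0.6],[0,0,0,0,0,0,0.6],[0,0,0,0,0,0,0.6]],
])

```text
clock: 10.35
eef_pos: [0.566, 0.1111, 0.0869]
tool_rot: [-0.104, 0.945, 0.034, 0.309]
ft_force: [0.2, -0.5, 0.3]
grip_width: 0.0511
```

```bash
python3 - <<'E'
from pk import *
goal(tcp('blue',.003),toolM(Mr(12.7)));obs()
z,d,P=shot('scene','11')
w=shot('top','11')[0]
cv2.imwrite('pics/c11.png',np.hstack([cv2.resize(z[230:380,260:410,::-1],(400,400)),cv2.resize(w[170:290,220:340,::-1],(400,400))]))
E
```

```text
shift cm [-0.23  0.11 -0.26] rotvec deg [-0.   0.3  0.1] | 0.3
t 10.35 pos [0.566  0.1111 0.0869] z [ 0.578  0.128 -0.806] y [-0.218  0.976 -0.001] F [ 0.2 -0.5  0.3] w 0.0511 q [ 0.18  0.2  -0.73  0.    0.02 -0.03]
```

View pics/c11.png

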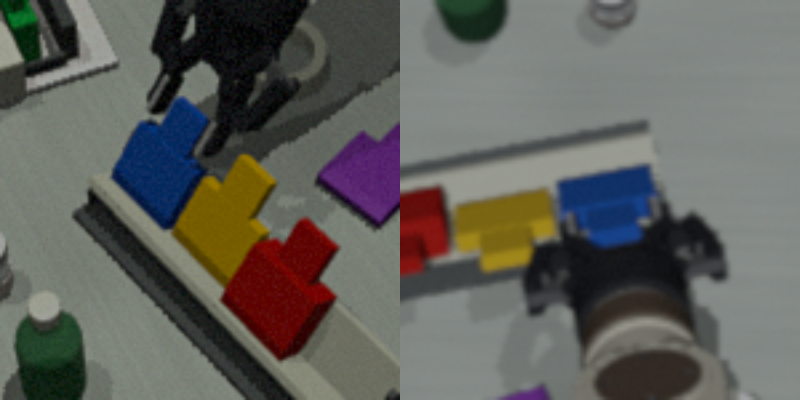

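move_arm([
  [[-0.25,0.1,-0.3,0,0.3,0,0.6],[0,0,-0.1,0,0,0,0.6],[0,0,0,0,0,0,0.2],[0,0,0,0,0,0,0],[0,0,0,0,0,0,0]],
])

```text
clock: 10.95
eef_pos: [0.5637, 0.1123, 0.0841]
tool_rot: [-0.104, 0.945, 0.034, 0.308]
ft_force: [1.1, 0.0, -1.2]
grip_width: 0.0349
```

```bash
python3 - <<'E'
from pk import *
goal(tcp('blue',.003),toolM(Mr(12.7)));obs()
E
```

```text
shift cm [ 0.   -0.02  0.02] rotvec deg [-0.   0.1  0.1] | 0.2
t 10.95 pos [0.5637 0.1123 0.0841] z [ 0.575  0.129 -0.808] y [-0.218  0.976  0.   ] F [ 1.1  0.  -1.2] w 0.0349 q [ 0.19  0.2  -0.74 -0.    0.02 -0.03]
```

Grip is good (35 mm). Lifting.

move_arm([
  [[0,0,2,0,0,0,0],[0,0,4,0,0,0,0],[0,0,4.5,0,0,0,0],[0,0,3.0,0,5,-2.4,0],[0.5,-3,0,0,5,-2.4,0]],
])

```text
clock: 11.45
eef_pos: [0.5601, 0.0829, 0.2145]
tool_rot: [-0.064, 0.973, 0.031, 0.218]
ft_force: [2.2, -0.1, -1.4]
grip_width: 0.0348
```

```bash
python3 - <<'E'
from pk import *
t=gap+Md()@np.array([-12,0,0])
goal(t+[0,0,.069+.145],toolM(Md()));obs()
z,d,P=shot('scene','12')
cv2.imwrite('pics/c12.png',cv2.resize(z[130:400,180:450,::-1],(600,600)))
E
```

```text
shift cm [-1.18998e+03  9.22200e+01  9.50000e-01] rotvec deg [ -2.5  25.4 -12.6] | 28.4
t 11.45 pos [0.5601 0.0829 0.2145] z [ 0.421  0.089 -0.903] y [-0.138  0.99   0.033] F [ 2.2 -0.1 -1.4] w 0.0348 q [ 0.13  0.07 -0.36  0.71  0.03  0.01]
```

View pics/c12.png

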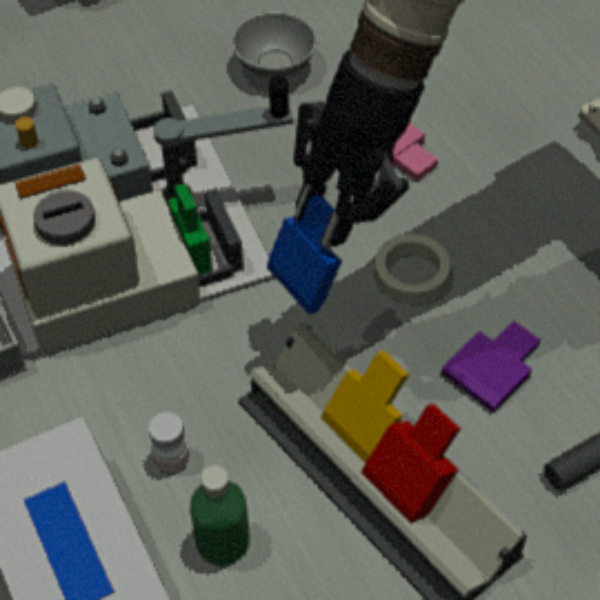

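move_arm([
  [[0.6,-3,0.3,-0.5,5,-2.5,0],[0.8,-3.5,0.3,-0.5,5,-2.5,0],[0.8,-3.5,0.2,-0.5,5,-2.5,0],[0.8,-3.5,0,-0.5,5,-2.5,0],[0.5,-3,0,-0.5,4,-2,0]],
])

```text
clock: 12.0
eef_pos: [0.5907, -0.0909, 0.2166]
tool_rot: [0.046, 0.999, -0.003, -0.002]
ft_force: [1.6, -0.2, -1.7]
grip_width: 0.0352
```

```bash
python3 - <<'E'
from pk import *
t=gap+Md()@np.array([-.012,0,0])
goal(t+[0,0,.069+.145],toolM(Md()));obs()
E
```

```text
shift cm [ 0.63 -1.14  0.74] rotvec deg [ 0.3 -0.3 -0.1] | 0.4
t 12.0 pos [ 0.5907 -0.0909  0.2166] z [-0.005 -0.005 -1.   ] y [ 0.091  0.996 -0.005] F [ 1.6 -0.2 -1.7] w 0.0352 q [-0.15  0.45  0.26  1.39 -0.01 -0.06]
```

move_arm([
  [[0.5,-1.0,0,0.3,0,0,0],[0.1,-0.2,-1,0,0,0,0],[0,0,-2,0,0,0,0],[0,0,-1.5,0,0,0,0],[0,0,0,0,0,0,0]],
])

```text
clock: 12.5
eef_pos: [0.5965, -0.1046, 0.1628]
tool_rot: [0.047, 0.999, 0.001, -0.005]
ft_force: [0.8, 0.4, -0.9]
grip_width: 0.0347
```

```bash
cat >> pk.py <<'E'
def slices(col,tag,cam='scene',lo=30,hi=150,st=8):
    z=np.load(f'{cam}_{tag}.npz');P=cloud(cam,z['d']);h=cv2.cvtColor(z['c'],cv2.COLOR_RGB2HSV);a,b=hues[col]
    m=(h[...,0]>=a)&(h[...,0]<=b)&(h[...,1]>110)&(h[...,2]>20)&(np.linalg.norm(P[...,:2]-gap[:2],axis=-1)<.08)
    Q=(P[m]-gap)@Md()*1000
    print(col,'shoulder z',np.round(np.percentile(Q[(abs(Q[:,1])<32)&(abs(Q[:,1])>21)][:,2],[25,50,75]),1))
    for z in range(lo,hi,st):
        s=Q[(Q[:,2]>z)&(Q[:,2]<=z+st)]
        if len(s)>4: print(z,len(s),'x',np.round(np.percentile(s[:,0],[2,10,50,90,98]),1),'y',np.round(np.percentile(s[:,1],[2,10,50,90,98]),1))
E
python3 - <<'E'
from pk import *
held('blue','13');dockpos()
slices('blue','13');slices('green','13')
E
```

```text
scene 280 x [-33.1 -21.6  -7.2  -2.3  -0.2] y [-27.6  28.6  35.3] z [ 30.6  53.1 128.4 149.9 176.6]
top 75 x [-48.6 -21.4 -20.6 -12.1  -9.3] y [ 8.8 22.9 37.1] z [ 97.5 101.1 134.6 165.3 290.9]
TCP in gap frame mm [-10.9  -2.5 155.4]
t 12.6 pos [ 0.5979 -0.1049  0.1654] z [-0.006  0.002 -1.   ] y [0.094 0.996 0.002] F [-0.8  1.1 -1.8] w 0.0352 q [-0.17  0.49  0.2   1.28  0.   -0.08]
blue shoulder z [106.2 123.9 143.1]
86 15 x [-18.5 -17.8 -11.2  -6.9  -5. ] y [29.7 30.3 31.9 35.  35.4]
94 23 x [-20.1 -19.  -10.4  -3.5  -2.7] y [-9.5  6.7 31.2 34.1 34.7]
102 28 x [-19.2 -16.1  -3.5  -2.8  -2.4] y [-30.3 -25.2  28.6  33.2  33.7]
110 35 x [-19.6 -16.3  -5.7  -2.8  -2.6] y [-34.2 -17.3  30.4  33.7  34.8]
118 29 x [-19.2 -17.   -3.4  -2.5  -2.3] y [-33.1 -24.8  26.1  33.5  34.4]
126 38 x [-16.4 -13.5  -3.4  -2.5  -2.3] y [-33.1 -24.5  25.7  33.3  34.4]
134 30 x [-18.8 -17.2  -3.4  -2.5  -2.1] y [-29.9 -21.4  30.   34.8  35.2]
142 72 x [-17.3 -15.5  -6.5  -2.5  -2.1] y [-32.6 -19.3  19.8  32.4  34.9]
green shoulder z [61.4 63.  66.3]
30 17 x [-16.1   1.1   8.4  16.5  18. ] y [34.2 34.7 36.3 39.  41.5]
38 15 x [ 0.9  3.4 11.9 17.1 17.6] y [33.3 34.9 36.3 37.9 38. ]
46 30 x [-24.7  -0.4  11.5  21.9  22.2] y [-7.4  9.3 36.1 37.8 40.6]
54 68 x [-0.1  1.3 17.8 22.  22.4] y [-36.6 -29.2  18.3  36.2  37.4]
62 94 x [-0.1  2.8 15.2 20.  22. ] y [-29.8 -18.2  19.5  33.6  37.7]
70 13 x [ 5.7  6.3 14.3 16.4 16.5] y [-10.9  -2.5  17.   19.6  20.3]
78 20 x [ 6.   7.5 13.5 16.4 16.6] y [-15.4  -8.   17.9  21.2  22.5]
86 18 x [ 5.3  7.1 15.4 16.4 16.8] y [-11.1  -3.1  18.   21.5  22.9]
94 49 x [ 5.5  6.5 12.  15.9 16.6] y [-15.1 -11.8   1.8  18.5  20.8]
102 21 x [ 6.   6.4 10.9 13.6 15.7] y [-13.8 -11.5   8.8  19.7  22.4]
```

View pics/h13.png

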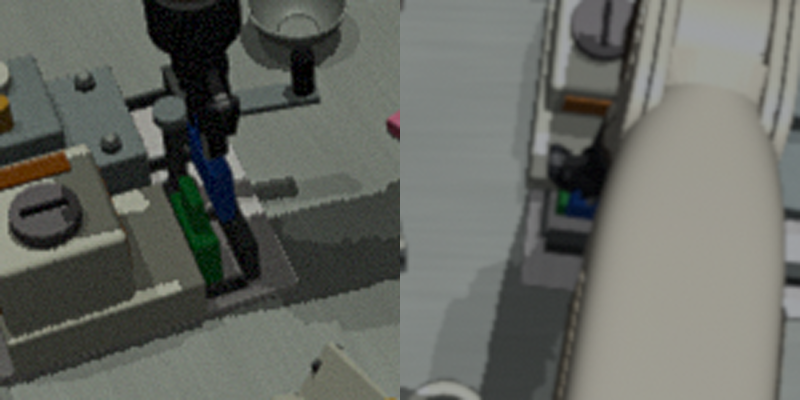

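move_arm([
  [[0,0.2,-1.2,0,0,0,0],[0,0,-1.2,0,0,0,0],[0,0,-1.0,0,0,0,0],[0,0,-0.3,0,0,0,0],[0,0,0,0,0,0,0]],
])

```text
clock: 13.1
eef_pos: [0.5976, -0.101, 0.1281]
tool_rot: [0.046, 0.999, 0.001, -0.001]
ft_force: [-0.4, 0.2, -1.3]
grip_width: 0.0346
```

```bash
python3 - <<'E'
from pk import *
dockpos();held('blue','14',('scene',));dockpos()
slices('blue','14',lo=46);slices('green','14',lo=54,hi=100)
E
```

```text
TCP in gap frame mm [-11.6   1.3 118.1]
t 13.1 pos [ 0.5976 -0.101   0.1281] z [-0.002  0.002 -1.   ] y [0.091 0.996 0.002] F [-0.4  0.2 -1.3] w 0.0346 q [-0.17  0.51  0.13  1.19  0.   -0.08]
scene 270 x [-30.1 -22.1  -6.7  -0.6   1.9] y [-18.4  32.2  40.2] z [ 18.5  50.4  95.7 133.4 169.8]
TCP in gap frame mm [-11.5   1.3 118.3]
t 13.15 pos [ 0.5977 -0.101   0.1283] z [-0.002  0.002 -1.   ] y [0.091 0.996 0.002] F [ 0.5 -0.2 -0.9] w 0.0347 q [-0.17  0.51  0.13  1.19  0.   -0.08]
blue shoulder z [ 95.6 109.8 111.6]
46 10 x [-26.7 -25.7 -14.4  -9.6  -7.1] y [14.8 17.6 32.  35.8 36.4]
54 12 x [-17.6 -16.8 -13.5  -6.5  -4.6] y [34.  34.3 36.1 38.1 39.7]
62 21 x [-20.2 -17.   -6.6  -2.1  -2. ] y [ 9.8 22.  35.9 37.8 37.9]
70 30 x [-18.3 -16.6  -4.1  -1.9  -1.8] y [-24.2  -5.6  33.8  36.8  38.1]
78 29 x [-16.9 -14.4  -3.1  -1.5  -1.2] y [-23.4 -11.4  33.6  37.2  38.7]
86 31 x [-18.8 -16.9  -5.8  -1.9  -1.5] y [-41.2 -12.8  34.8  37.3  38.5]
94 29 x [-19.6 -15.9  -2.6  -1.6  -1.4] y [-22.2 -16.2  34.8  37.6  39.4]
102 44 x [-18.1 -15.9  -5.9  -1.5  -1.3] y [-21.9 -11.4  29.7  37.1  38.5]
110 57 x [-18.2 -15.4  -5.5  -2.2  -1.6] y [-25.7 -17.3  22.7  35.3  37.8]
118 9 x [-13.4 -10.9  -4.8  -3.6  -1.3] y [-19.4 -17.4  -6.9  25.3  27.7]
126 5 x [-5.3 -5.2 -4.9 -1.8 -0.5] y [-16.4 -15.8  -7.6   9.4  18. ]
green shoulder z [60.6 63.3 66. ]
54 56 x [ 0.6  3.1 17.4 22.3 22.5] y [-33.1 -24.9  20.4  36.4  39.1]
62 106 x [-0.5  1.9 15.7 20.5 21.9] y [-31.6 -20.2  18.5  33.4  36.9]
70 16 x [ 3.1  5.2 14.2 16.2 16.3] y [-56.8  -8.5  16.   20.3  20.5]
78 18 x [-0.8  5.3 13.2 16.2 16.5] y [-52.7  -4.7  18.1  21.7  22. ]
86 21 x [ 5.2  6.7 15.4 16.4 16.6] y [-15.9  -8.5  16.5  20.3  21.3]
94 51 x [ 4.7  7.3 11.6 15.8 16.4] y [-19.1 -13.7   5.6  19.5  21.6]
```

View pics/h14.png

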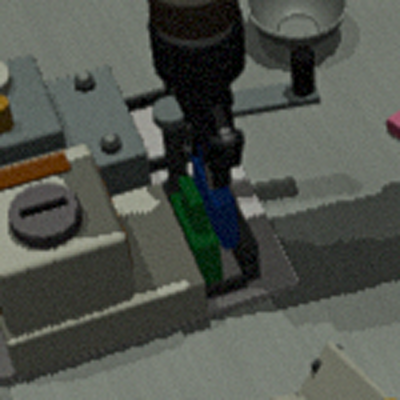

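move_arm([
  [[-0.1,0,-0.6,0,0,0,0],[-0.05,0,-0.6,0,0,0,0],[0,0,-0.6,0,0,0,0],[0,0,-0.3,0,0,0,0],[0,0,0,0,0,0,0]],
])

```text
clock: 13.65
eef_pos: [0.5973, -0.1015, 0.106]
tool_rot: [0.046, 0.999, 0.001, 0.0]
ft_force: [0.2, 0.1, -1.6]
grip_width: 0.0346
```

```bash
python3 - <<'E'
from pk import *
dockpos()
E
```

```text
TCP in gap frame mm [-11.9   0.8  96. ]
t 13.65 pos [ 0.5973 -0.1015  0.106 ] z [ 0.001  0.001 -1.   ] y [0.092 0.996 0.001] F [ 0.2  0.1 -1.6] w 0.0346 q [-0.17  0.52  0.09  1.14  0.   -0.08]
```

Past the tapers with no side force; continuing.

move_arm([
  [[0,0,-0.6,0,0,0,0],[0,0,-0.6,0,0,0,0],[0,0,-0.6,0,0,0,0],[0,0,-0.3,0,0,0,0],[0,0,0,0,0,0,0]],
])

```text
clock: 14.15
eef_pos: [0.5972, -0.1015, 0.0831]
tool_rot: [0.046, 0.999, 0.001, 0.0]
ft_force: [0.6, -0.3, -0.6]
grip_width: 0.0346
```

```bash
python3 - <<'E'
from pk import *
dockpos()
E
```

```text
TCP in gap frame mm [-11.9   0.8  73.1]
t 14.15 pos [ 0.5972 -0.1015  0.0831] z [ 0.     0.001 -1.   ] y [0.092 0.996 0.001] F [ 0.6 -0.3 -0.6] w 0.0346 q [-0.17  0.54  0.06  1.09  0.   -0.08]
```

move_arm([
  [[0,0,-0.3,0,0,0,0],[0,0,-0.2,0,0,0,0],[0,0,-0.2,0,0,0,0],[0,0,0,0,0,0,0],[0,0,0,0,0,0,0]],
])

```text
clock: 14.65
eef_pos: [0.5974, -0.1017, 0.0809]
tool_rot: [0.046, 0.999, 0.001, 0.002]
ft_force: [-1.0, -0.4, -1.8]
grip_width: 0.035
```

```bash
python3 - <<'E'
from pk import *
dockpos();held('blue','15',('scene',));
slices('blue','15',lo=46);slices('green','15',lo=54,hi=100)
E
```

```text
TCP in gap frame mm [-11.7   0.6  70.9]
t 14.65 pos [ 0.5974 -0.1017  0.0809] z [ 0.004  0.001 -1.   ] y [0.093 0.996 0.001] F [-1.  -0.4 -1.8] w 0.035 q [-0.17  0.54  0.06  1.08  0.   -0.08]
scene 149 x [-24.7 -22.5 -12.3  -1.7 110.9] y [ -7.   33.8 459.9] z [  7.5  12.   50.1  85.6 612.3]
blue shoulder z [62.6 64.1 66.3]
46 18 x [-23.  -20.7 -13.9  -5.5  -3.1] y [16.  30.7 34.8 37.2 38.5]
54 24 x [-21.4 -19.2 -13.1  -3.7  -3.2] y [ 5.7 18.6 33.6 37.1 37.4]
62 48 x [-18.7 -17.3  -8.6  -3.1  -1.9] y [-16.5  -4.4  25.4  35.7  36.6]
70 9 x [-15.6 -10.5  -5.5  -4.2  -3.7] y [-18.4 -17.2 -13.9  25.   25.8]
green shoulder z [60.5 62.2 63.9]
54 65 x [ 0.9  4.1 16.8 22.2 22.6] y [-33.1 -28.   21.8  36.5  37.9]
62 91 x [-0.5  1.6 15.9 21.3 22. ] y [-32.3 -19.4  18.6  35.2  38. ]
70 21 x [ 5.   5.5 12.2 16.2 16.6] y [-9.4 -3.6 16.9 22.4 22.6]
78 17 x [-0.7  4.3 15.7 16.3 16.4] y [-75.6 -40.8  12.2  20.   20.4]
86 18 x [ 6.   7.7 14.8 16.2 16.5] y [-5.3 -1.  16.8 20.1 20.6]
94 62 x [ 4.7  6.4 11.5 16.1 16.5] y [-16.7 -13.1   4.   18.3  19.7]
```

View pics/h15.png

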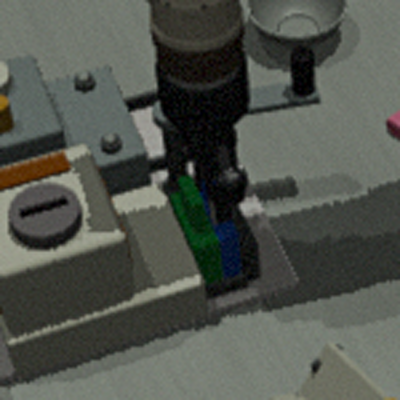

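move_arm([
  [[0,0,-0.4,0,0,0,0],[0,0,-0.4,0,0,0,0],[0,0,0,0,0,0,0],[0,0,0,0,0,0,0.5],[0,0,0,0,0,0,0.5]],
])

```text
clock: 15.2
eef_pos: [0.5988, -0.102, 0.0817]
tool_rot: [0.047, 0.999, 0.0, 0.005]
ft_force: [0.3, -0.5, -0.6]
grip_width: 0.0426
```

move_arm([
  [[0,0,0,0,0,0,0.5],[0,0,1.5,0,0,0,0.5],[0,0,3.5,0,0,0,0.5],[0,0,4.5,0,0,0,0.5],[-3,1.5,3,0,0,0,0.5]],
])

```text
clock: 15.7
eef_pos: [0.5678, -0.0873, 0.2005]
tool_rot: [0.047, 0.999, 0.001, -0.0]
ft_force: [0.2, -0.2, -0.1]
grip_width: 0.0427
```

```bash
python3 - <<'E'
from pk import *
dockpos();held('blue','16',('scene',));
slices('blue','16',lo=46);slices('green','16',lo=54,hi=110)
def tops(c):
    z=np.load('scene_16.npz');P=cloud('scene',z['d']);h=cv2.cvtColor(z['c'],cv2.COLOR_RGB2HSV);a,b=hues[c]
    m=(h[...,0]>=a)&(h[...,0]<=b)&(h[...,1]>110)&(np.linalg.norm(P[...,:2]-gap[:2],axis=-1)<.08)
    Q=(P[m]-gap)@Md()*1000
    t=Q[(Q[:,2]>95)&(abs(Q[:,1])<15)];print(c,'tab top',len(t),np.percentile(t[:,2],[25,50,75]))
    t=Q[(abs(Q[:,2]-63)<6)&(abs(Q[:,1])<32)&(abs(Q[:,1])>21)];print('shoulder',len(t),np.percentile(t[:,2],[25,50,75]))
tops('blue');tops('green')
E
```

```text
TCP in gap frame mm [-42.5  12.2 190.5]
t 15.7 pos [ 0.5678 -0.0873  0.2005] z [-0.001  0.002 -1.   ] y [0.094 0.996 0.002] F [ 0.2 -0.2 -0.1] w 0.0427 q [-0.15  0.4   0.15  1.32  0.   -0.06]
scene 291 x [-26.8 -23.7 -11.3  -4.7  -3.8] y [-23.1  20.2  39.5] z [  8.9  17.3  63.4 102.1 104.1]
blue shoulder z [61.  63.  64.2]
46 19 x [-24.2 -23.7 -14.   -5.7  -4.6] y [ 4.2 12.3 34.6 36.8 38.1]
54 35 x [-21.4 -19.  -11.1  -4.6  -4.3] y [-11.2  10.8  32.2  36.   38.4]
62 59 x [-19.4 -16.9  -8.   -2.7  -2. ] y [-29.7  -4.4  20.2  33.   35.9]
70 17 x [-16.8 -14.6  -6.   -4.7  -4.6] y [-56.   -9.   16.4  20.3  20.7]
78 22 x [-16.  -14.3  -5.7  -4.8  -4.6] y [-12.8 -11.2  14.8  19.5  19.7]
86 15 x [-14.4 -11.4  -5.7  -4.6   2.2] y [-60.8  -8.3  17.6  19.9  20.2]
94 50 x [-16.4 -15.2 -10.2  -5.5  -4.7] y [-13.7  -9.9   8.8  18.5  21.3]
102 20 x [-15.8 -14.1 -10.1  -5.1   1. ] y [-11.6  -9.    0.6  14.4  17.5]
green shoulder z [61.6 63.7 65.2]
54 54 x [ 0.   3.3 17.5 22.2 22.5] y [-33.2 -15.9  21.   36.2  38. ]
62 107 x [ 0.5  2.7 15.9 21.4 22.5] y [-30.7 -24.   18.9  34.3  37.4]
70 16 x [ 2.1  6.7 14.2 16.2 16.4] y [-55.1  -8.7  17.8  20.   20.6]
78 19 x [ 5.1  6.3 13.5 16.1 16.3] y [-14.8  -9.7  18.4  20.5  20.7]
86 18 x [ 5.1  6.8 13.7 16.4 16.7] y [-13.3  -2.2  18.   20.3  21.4]
94 49 x [ 5.2  6.3 10.7 15.9 16.7] y [-16.7 -11.    5.4  18.9  20.4]
102 21 x [ 5.6  6.8 11.9 15.9 16.2] y [-14.3 -11.2   1.3  17.4  19.6]
blue tab top 59 [100.05746644 102.00258007 104.22357777]
shoulder 32 [61.60052336 63.20198285 64.23428852]
green tab top 66 [100.13186838 101.71353692 196.7469803 ]
shoulder 46 [61.85721009 63.65685457 64.99378009]
```

View pics/h16.png

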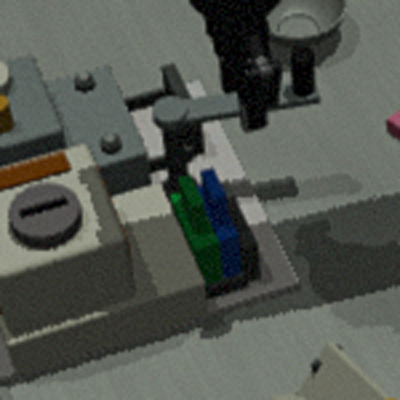

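move_arm([
  [[-2.5,-1.5,0.8,0,0,-5,0.5],[-3,-2.5,0.2,0,0,-4.5,0.5],[-2.5,-2.2,0,0,0,0,0.5],[-0.8,-0.5,0,0,0,0,0.5],[0,0,0,0,0,0,0.5]],
])

```text
clock: 16.25
eef_pos: [0.4751, -0.1519, 0.2175]
tool_rot: [0.13, 0.992, 0.001, 0.004]
ft_force: [0.4, 0.2, 0.4]
grip_width: 0.0426
```

```bash
cat >> pk.py <<'E'
piv=np.array([.6012,-.188])
def kp(phi): # knob pos world xy, tangent
    a=np.radians(DY); dx=np.array([np.cos(a),np.sin(a)]);dy=np.array([-np.sin(a),np.cos(a)])
    r=-np.cos(phi)*dx+np.sin(phi)*dy; return piv+.125*r,np.array([r[1],-r[0]])
def kgoal(phi,z,lead=0):
    p,t=kp(phi);zt=np.array([0,0,-1.]);y=np.array([t[0],t[1],0]);goal(np.append(p+t*lead,z),np.stack([np.cross(y,zt),y,zt],1))
E
python3 - <<'E'
from pk import *
obs();print(kp(.17));kgoal(.17,.134)
z,d,P=shot('scene','17')
w=shot('top','17')[0]
cv2.imwrite('pics/c17.png',np.hstack([cv2.resize(z[110:260,220:370,::-1],(400,400)),cv2.resize(w[190:310,340:460,::-1],(400,400))]))
E
```

```text
t 16.25 pos [ 0.4751 -0.1519  0.2175] z [ 0.008  0.002 -1.   ] y [0.258 0.966 0.004] F [0.4 0.2 0.4] w 0.0426 q [-0.31  0.24 -0.03  1.29  0.   -0.05]
(array([ 0.48048205, -0.15556274]), array([0.25949809, 0.96574362]))
shift cm [ 0.54 -0.37 -8.35] rotvec deg [-0.1  0.4 -0.1] | 0.5
```

View pics/c17.png

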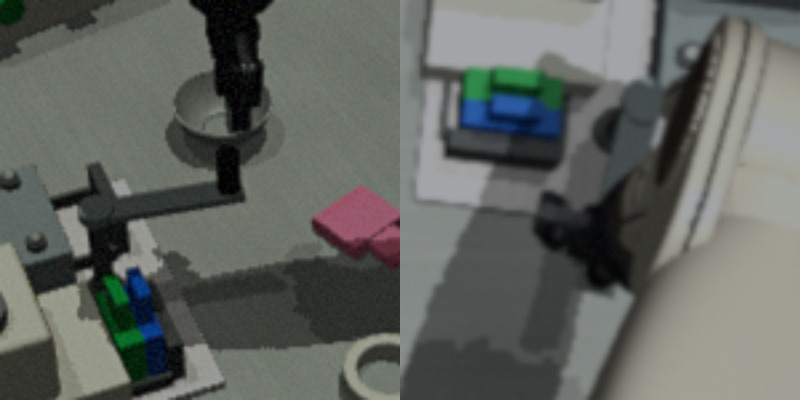

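move_arm([
  [[0.5,-0.4,-2,0,0.4,0,0.6],[0.1,-0.05,-0.5,0,0,0,0.6],[0,0,0,0,0,0,0.6],[0,0,0,0,0,0,0.6],[0,0,0,0,0,0,0.6]],
])

```text
clock: 16.85
eef_pos: [0.4865, -0.1529, 0.1914]
tool_rot: [0.126, 0.992, 0.002, 0.001]
ft_force: [-0.4, -0.0, -0.4]
grip_width: 0.0509
```

```bash
python3 - <<'E'
from pk import *
obs();kgoal(.17,.134)
z,d,P=shot('scene','18')
cv2.imwrite('pics/c18.png',cv2.resize(z[120:220,240:340,::-1],(600,600)))
E
```

```text
t 16.85 pos [ 0.4865 -0.1529  0.1914] z [ 0.002  0.003 -1.   ] y [0.251 0.968 0.004] F [-0.4 -0.  -0.4] w 0.0509 q [-0.31  0.28 -0.05  1.24  0.   -0.05]
shift cm [-0.6  -0.27 -5.74] rotvec deg [-0.2  0.1 -0.5] | 0.6
```

View pics/c18.png

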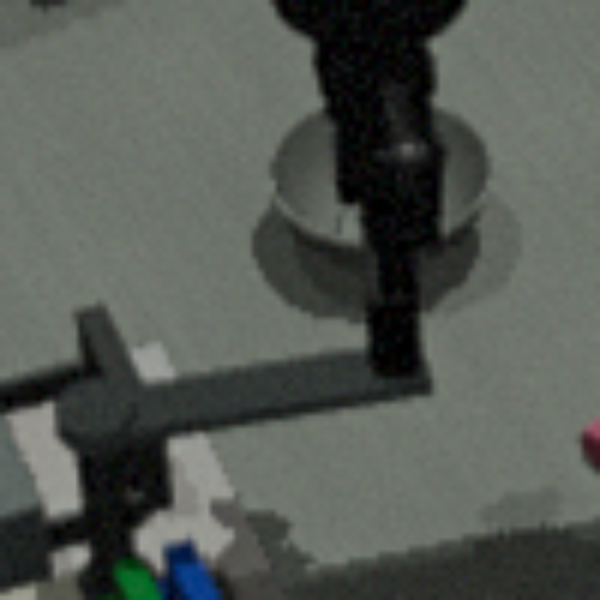

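move_arm([
  [[-0.4,-0.25,-0.5,0,0,0,0.6],[0,0,-1.5,0,0,0,0.6],[0,0,-1.5,0,0,0,0.6],[0,0,-1.2,0,0,0,0.6],[0,0,-0.3,0,0,0,0.6]],
])

```text
clock: 17.4
eef_pos: [0.4825, -0.1563, 0.1421]
tool_rot: [0.126, 0.992, 0.001, 0.004]
ft_force: [-1.1, 1.0, 0.1]
grip_width: 0.0514
```

```bash
python3 - <<'E'
from pk import *
obs();kgoal(.17,.134);kgoal(.6,.134)
z,d,P=shot('scene','19')
cv2.imwrite('pics/c19.png',cv2.resize(z[120:220,240:340,::-1],(600,600)))
E
```

```text
t 17.4 pos [ 0.4825 -0.1563  0.1421] z [ 0.008  0.001 -1.   ] y [0.251 0.968 0.003] F [-1.1  1.   0.1] w 0.0514 q [-0.32  0.31 -0.15  1.11  0.   -0.06]
shift cm [-0.2   0.07 -0.81] rotvec deg [-0.1  0.4 -0.5] | 0.7
shift cm [ 2.25  4.81 -0.81] rotvec deg [  0.    0.4 -25.2] | 25.2
```

View pics/c19.png

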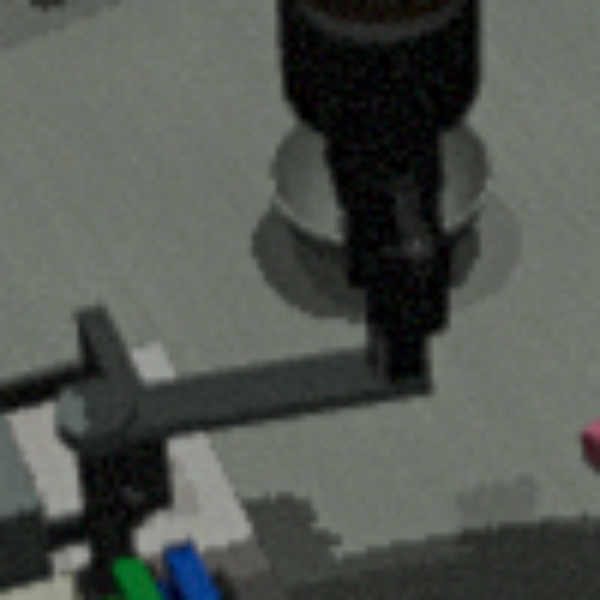

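move_arm([
  [[0,0,-0.4,0,0,0,0.38],[0.4,1.25,0,0,0,-6,0.38],[0.53,1.2,0,0,0,-6,0.38],[0.66,1.13,0,0,0,-6,0.38],[0.77,1.06,0,0,0,-6,0.38]],
])

```text
clock: 17.95
eef_pos: [0.5056, -0.112, 0.1396]
tool_rot: [0.34, 0.94, -0.002, 0.005]
ft_force: [-0.3, -0.3, -1.5]
grip_width: 0.0326
```

```bash
cat >> pk.py <<'E'
def kstat():
    o=bot.get_obs();d=np.array(o['eef_pos'])[:2]-piv
    a=np.radians(DY);dx=np.array([np.cos(a),np.sin(a)]);dy=np.array([-np.sin(a),np.cos(a)])
    y=R.from_quat(o['tool_rot']).as_matrix()[:,1]
    print('phi TCP deg',round(np.degrees(np.arctan2(d@dy,-d@dx)),1),'r',round(np.linalg.norm(d),4),'tooly ang',round(np.degrees(np.arctan2(y[1],y[0])),1),'tangent ang',round(np.degrees(np.arctan2(-d[0],d[1])),1));obs()
E
python3 - <<'E'
from pk import *
kstat();kgoal(1.2,.138)
E
```

```text
phi TCP deg 33.2 r 0.1221 tooly ang 50.3 tangent ang 51.5
t 17.95 pos [ 0.5056 -0.112   0.1396] z [ 0.007 -0.007 -1.   ] y [ 0.639  0.769 -0.001] F [-0.3 -0.3 -1.5] w 0.0326 q [-0.21  0.33 -0.12  1.11 -0.01  0.48]
shift cm [ 6.12  4.42 -0.16] rotvec deg [  0.5   0.3 -34.3] | 34.3
```

move_arm([
  [[0.82,1.05,0,0,0,-6,0.38],[0.93,0.95,0,0,0,-6,0.38],[1.05,0.8,0,0,0,-6,0.38],[1.13,0.67,0,0,0,-6,0.38],[1.19,0.54,0,0,0,-6,0.38]],
])

```text
clock: 18.45
eef_pos: [0.5576, -0.0717, 0.1415]
tool_rot: [0.581, 0.814, -0.005, 0.005]
ft_force: [-1.0, -0.6, 0.2]
grip_width: 0.0327
```

```bash
python3 - <<'E'
from pk import *
kstat();kgoal(1.57,.138)
z,d,P=shot('scene','20')
cv2.imwrite('pics/c20.png',cv2.resize(z[120:270,200:350,::-1],(600,600)))
E
```

```text
phi TCP deg 64.1 r 0.1242 tooly ang 18.9 tangent ang 20.6
t 18.45 pos [ 0.5576 -0.0717  0.1415] z [ 0.002 -0.014 -1.   ] y [ 0.946  0.325 -0.003] F [-1.  -0.6  0.2] w 0.0327 q [-0.12  0.41  0.01  1.16 -0.01  1.12]
shift cm [ 5.51  0.82 -0.35] rotvec deg [  0.8  -0.1 -24.2] | 24.2
```

View pics/c20.png

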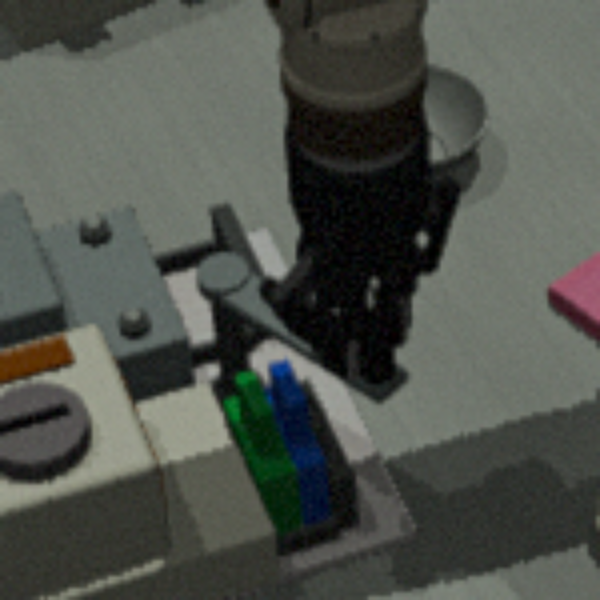

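move_arm([
  [[1.24,0.42,0,0,0,-6,0.38],[1.28,0.27,0,0,0,-6,0.38],[1.3,0.12,0,0,0,-6,0.38],[1.3,0,0,0,0,-5,0.38],[0.8,-0.05,0,0,0,-2,0.38]],
])

```text
clock: 19.0
eef_pos: [0.6177, -0.0637, 0.1423]
tool_rot: [0.747, 0.665, -0.007, 0.003]
ft_force: [-9.1, 0.8, 2.1]
grip_width: 0.0321
```

```bash
python3 - <<'E'
from pk import *
kstat();kgoal(1.57,.138)
z,d,P=shot('scene','21')
cv2.imwrite('pics/c21.png',cv2.resize(z[120:270,200:350,::-1],(600,600)))
E
```

```text
phi TCP deg 92.3 r 0.1254 tooly ang -6.6 tangent ang -7.6
t 19.0 pos [ 0.6177 -0.0637  0.1423] z [-0.006 -0.014 -1.   ] y [ 0.993 -0.115 -0.005] F [-9.1  0.8  2.1] w 0.0321 q [-0.1   0.53  0.2   1.25 -0.01  1.59]
shift cm [-0.51  0.02 -0.43] rotvec deg [ 0.8 -0.4  1.4] | 1.6
```

View pics/c21.png

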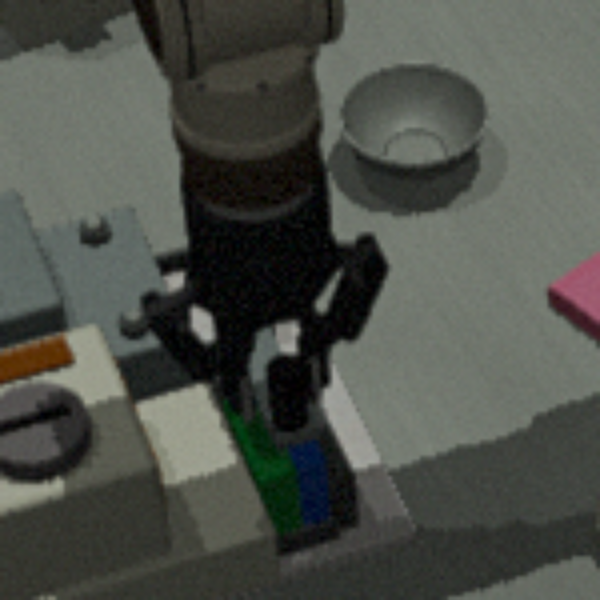

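move_arm([
  [[0.2,0,0,0,0,0,0.38],[0,0,0,0,0,0,0.38],[0,0,0,0,0,0,0.6],[-0.4,0,0,0,0,0,0.6],[0,0,0,0,0,0,0.6]],
])

```text
clock: 19.55
eef_pos: [0.6138, -0.0644, 0.1429]
tool_rot: [0.745, 0.667, -0.008, 0.002]
ft_force: [-1.3, 0.1, 0.0]
grip_width: 0.0513
```

```bash
python3 - <<'E'
from pk import *
kstat();kgoal(1.57,.138)
E
```

```text
phi TCP deg 90.5 r 0.1242 tooly ang -6.3 tangent ang -5.8
t 19.55 pos [ 0.6138 -0.0644  0.1429] z [-0.008 -0.014 -1.   ] y [ 0.994 -0.11  -0.007] F [-1.3  0.1  0. ] w 0.0513 q [-0.1   0.53  0.19  1.25 -0.01  1.58]
shift cm [-0.11  0.09 -0.49] rotvec deg [ 0.8 -0.5  1.1] | 1.4
```

Centred around the knob with clearance; rising straight up, then away.

move_arm([
  [[0,0,1.5,0,0,0,0.6],[0,0,2.5,0,0,0,0.6],[0,0,4,0,0,0,0.6],[0,0,4,0,0,0,0.6],[-3,3,2,0,0,0,0.6]],
])

```text
clock: 20.05
eef_pos: [0.5825, -0.0366, 0.2816]
tool_rot: [0.746, 0.666, -0.01, 0.0]
ft_force: [0.5, 0.6, 0.8]
grip_width: 0.051
```

move_arm([
  [[-4,3,0,0,0,0,0.6],[-4,3,0,0,0,0,0.6],[-4,3,0,0,0,0,0.6],[-4,3,0,0,0,0,0.6],[-3,2,0,0,0,0,0.6]],
])

```text
clock: 20.55
eef_pos: [0.3913, 0.1058, 0.287]
tool_rot: [0.747, 0.665, -0.003, 0.005]
ft_force: [-0.8, 0.6, 0.7]
grip_width: 0.051
```

```bash
python3 - <<'E'
from pk import *
obs()
z,d,P=shot('scene','22')
w,dw,Pw=shot('top','22')
cv2.imwrite('pics/c22.png',np.hstack([cv2.resize(z[120:270,200:350,::-1],(400,400)),cv2.resize(w[120:280,330:490,::-1],(400,400))]))
for n,X in(('scene',P),('top',Pw)):
    Q=(X.reshape(-1,3)-np.append(piv,0))@Md()*1000
    k=Q[(Q[:,2]>160)&(Q[:,2]<176)&(abs(Q[:,0])<30)&(Q[:,1]>90)&(Q[:,1]<150)]
    b=Q[(Q[:,2]>116)&(Q[:,2]<130)&(abs(Q[:,0])<40)&(Q[:,1]>20)&(Q[:,1]<105)]
    print(n,'knob',len(k),k.mean(0).round(1) if len(k) else '', 'bar angle',np.degrees(np.arctan(np.polyfit(b[:,1],b[:,0],1)[0])).round(1),'bar x',np.percentile(b[:,0],[2,50,98]).round(1))
E
```

```text
t 20.55 pos [0.3913 0.1058 0.287 ] z [ 0.002 -0.011 -1.   ] y [ 0.993 -0.115  0.004] F [-0.8  0.6  0.7] w 0.051 q [ 0.27  0.03 -0.09  1.44 -0.01  1.96]
scene knob 77 [  0.9 128.6 169.1] bar angle 6.3 bar x [-12.8   2.9  13.3]
top knob 80 [ -1.3 123.9 168.4] bar angle -0.3 bar x [-13.4  -0.9  12.5]
```

View pics/c22.png

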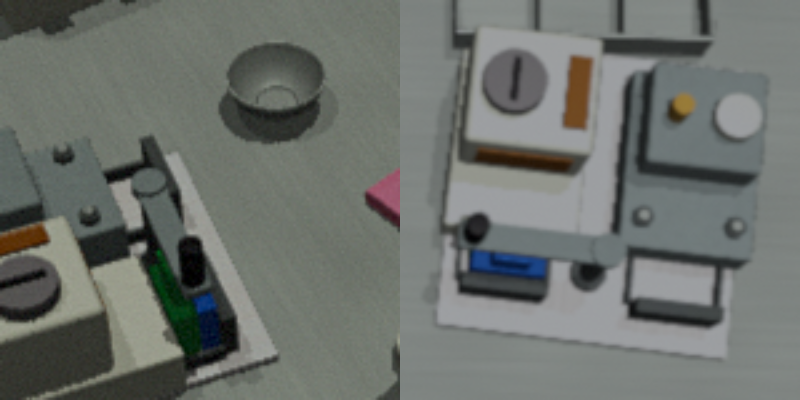

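View pics/scene_22.png

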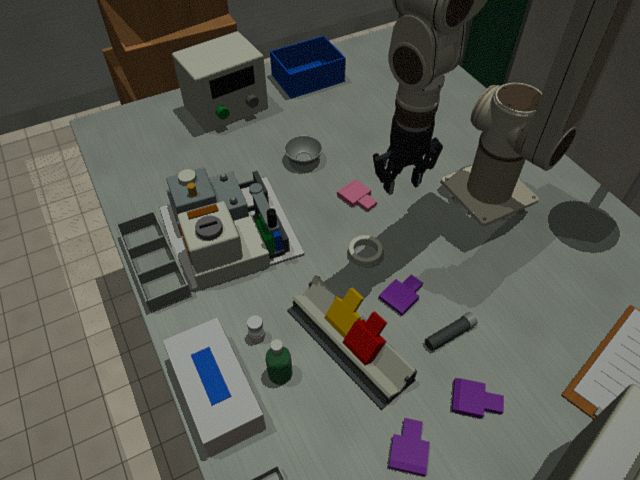

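```bash
python3 - <<'E'
from pk import *
obs();print(bot.job_done());
E
```

```text
t 20.65 pos [0.39   0.1063 0.2875] z [ 0.002 -0.011 -1.   ] y [ 0.994 -0.112  0.003] F [ 0.9 -0.1 -0.5] w 0.0511 q [ 0.27  0.03 -0.1   1.45 -0.01  1.96]
the job is handed in; nothing more can be done
None
```

I chose green (24 mm) and blue (18 mm), 42 mm together, for the 44 mm gap in front of the vaporiser, which stands in the left bay. Both now stand upright and fully down in that gap, green against the vaporiser's foot and blue next to the cheek. I swung the keeper over them to its stop and let go. The job was handed in at 20.65 s.

- **Packers:** both shoulders measured about 63 mm and both tab tops about 102 mm above the gap floor. That matches seated heights of 62 and 100 mm, given a camera bias of 1–2 mm. Contact forces while inserting stayed at about 3 N or less.
- **Keeper:** at the end of the swing it pushed back with 9 N at the stop. Afterwards the top camera put the bar within about 0.3° of straight across the gap, with the knob in place.
- **Disagreement:** the scene camera's line fit gave the bar 6° off. I put this down to other points being mixed into the fit, because that camera's own knob position also agrees with the stop.
- **Everything else:** the last scene picture shows yellow and red still on the rest and the other items where they were. The gripper was clear of everything.

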